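# Release the photo turntable and key in its run

### The job

The model piece standing on the turntable is to be photographed all round. First draw the red transport pin out of the platter and park it, hanging by its collar, in the open notch of the bracket on the turntable's side. Then gently press the spring keys of the sloping console one at a time, letting each come up again: white to wake it, the preset for the piece that stands on the platter (blue for the low dome, yellow for the tall house), orange twice for two laps, and last green to start; press neither the red key nor the wrong preset, and leave the model pieces and the other things on the table standing as they are.

Things in the scene. Friction and masses are not known exactly. Their poses are not given: they have to be found in the camera images.
- turntable: Photo turntable, fixed: black base 252 mm across, white platter 244 mm across, its top 46 mm above the table, held by the pin, turning stiffly once it is out. Origin on its axis at table height, z up; a parking bracket stands out along -x. A model piece up to 62 mm high stands on it, within 65 mm of the axis; the other piece stands on a wooden plinth by the table's left or right side
- lock_bore (a point): mouth of the lock bore in the platter's top face, 105 mm from the turntable's axis: 12.5 mm wide, going straight down through the 12 mm platter and into the base; the pin starts in it, 40 mm deep
- lock_pin: red transport pin, 70 g: steel shank 10 mm thick reaching 40 mm below a collar 24 mm across and 4 mm thick, neck 13 mm thick, on top a round T-bar 12 mm thick and 64 mm long along the pin's y, its axis 27 mm above the origin: grip across its middle. Origin in the pin's axis at the collar's underside, z up. Starts in the lock bore, collar on the platter, turned any way
- notch_seat (a point): seat of the collar's underside when parked, on the fork's top, 58 mm above the table; x points to the turntable's axis, z up. The notch is 14 mm wide between prongs 14 mm wide, 6 mm thick; it ends 7 mm behind this point (+x), its open mouth is 30 mm in front (-x). Lips on the prongs, 22 to 29 mm in front, stand 4.5 mm high, with the notch's width between them
- console: key console, fixed, 150 mm wide; black panel rising away from the robot at 34 degrees, front edge 40 mm high. Six spring keys 26 x 28 mm in two rows of three, 44 mm apart both ways; a display above, and at the upper edge a glare hood standing 68 mm out square to the panel, 57 mm up the slope from the upper row's middle and 101 mm from the lower's. Origin under its middle, front to -x, z up
- tall_house: tall piece: square painted model house, 78 x 88 x 62 mm, origin under its middle; stands on the platter or on the plinth
- low_dome: low piece: plaster dome on a square tile, 90 x 88 x 40 mm, origin under its middle; stands on the platter or on the plinth
- small_house: bystander: small model house, 87 x 84 x 56 mm, origin under its middle
- glue: bystander: small white glue bottle with orange cap, 30 mm across, 74 mm tall, origin under its middle
- little_dome: bystander: little plaster dome on a tile, 60 x 62 x 30 mm, origin under its middle
- keg_a: bystander: small dark upright barrel, 27 x 27 x 34 mm, origin under its middle
- mid_dome: bystander: plaster dome on a tile, 66 x 66 x 30 mm, origin under its middle
- key_wake (a joint): travel of the white key with a ring mark, upper row left: 0 up, 0.008 m fully down; it works from 3.5 mm on; spring of 1.8 N at the top to 5.4 N at the bottom
- key_wake_top (a point): middle of the cap's face of the white key with a ring mark, upper row left, 11 mm proud of the panel; z points out of the panel (34 degrees from vertical, towards the console's front), x up the slope
- key_low (a joint): travel of the blue key with a low dome mark, upper row middle (preset for a low piece): 0 up, 0.008 m fully down; it works from 3.5 mm on; spring of 1.8 N at the top to 5.4 N at the bottom
- key_low_top (a point): middle of the cap's face of the blue key with a low dome mark, upper row middle (preset for a low piece), 11 mm proud of the panel; z points out of the panel (34 degrees from vertical, towards the console's front), x up the slope
- key_tall (a joint): travel of the yellow key with a tall block mark, upper row right (preset for a tall piece): 0 up, 0.008 m fully down; it works from 3.5 mm on; spring of 1.8 N at the top to 5.4 N at the bottom
- key_tall_top (a point): middle of the cap's face of the yellow key with a tall block mark, upper row right (preset for a tall piece), 11 mm proud of the panel; z points out of the panel (34 degrees from vertical, towards the console's front), x up the slope
- key_laps (a joint): travel of the orange key with a ring-and-diamond mark, lower row left (each press adds a lap): 0 up, 0.008 m fully down; it works from 3.5 mm on; spring of 1.8 N at the top to 5.4 N at the bottom
- key_laps_top (a point): middle of the cap's face of the orange key with a ring-and-diamond mark, lower row left (each press adds a lap), 11 mm proud of the panel; z points out of the panel (34 degrees from vertical, towards the console's front), x up the slope
- key_start (a joint): travel of the green key with a triangle mark, lower row middle (start): 0 up, 0.008 m fully down; it works from 3.5 mm on; spring of 1.8 N at the top to 5.4 N at the bottom
- key_start_top (a point): middle of the cap's face of the green key with a triangle mark, lower row middle (start), 11 mm proud of the panel; z points out of the panel (34 degrees from vertical, towards the console's front), x up the slope
- key_stop (a joint): travel of the red key with a square mark, lower row right (stop): 0 up, 0.008 m fully down; it works from 3.5 mm on; spring of 1.8 N at the top to 5.4 N at the bottom
- key_stop_top (a point): middle of the cap's face of the red key with a square mark, lower row right (stop), 11 mm proud of the panel; z points out of the panel (34 degrees from vertical, towards the console's front), x up the slope

How it is judged:
By the outcome, as a careful person would: the job done as asked, in the order asked, and still so for the second after the job is handed in, with the robot touching nothing.
It also fails if it takes over 61 s, if anything falls off the work surface, if the arm or the gripper's body presses on something with over 40 N, if the wrist force passes 120 N, or if a joint passes its speed limit or range.

### The arm

A 7-joint arm with a two-finger parallel gripper is mounted at the origin on a cart in front of the work surface, level with it; the furniture and walls round the work are solid. World frame = base frame: x ahead of the robot, y to its left, z up, the work surface at z = 0. Lengths are in mm, angles in rad, forces in N, time in s.
With the tool pointing down it reaches from about 400 to 850 mm from the base axis. Payload 4.5 kg.
Tool frame: the origin (TCP) lies at the centre of the arm's flange, where the gripper is bolted on; the fingertips stand 173 mm ahead of it and the grasp point (between the pads) lies 155 mm ahead of it (bot.nose_length is the distance from the TCP to the fingertips, in mm); z points along the fingers, y is the direction in which the jaws open and shut (so a half turn about z gives the same grasp; the last joint's range is limited). The gripper opens to 85 mm and grips with 20 to 120 N. Pads are 22 mm wide; open, the fingers measure 114 mm over their backs; the gripper's body (76 mm by 85 mm) begins 54 mm behind the grasp point. The pads swing forward as they close: fully open they stand 13 mm farther back than shut.
Start: joints at [-1.128, 0.689, -0.195, 1.565, 0.157, 0.902, -0.215], TCP at [248.423, 573.519, 404.717] pointing down, gripper open.
Joint ranges: [-3.01, 3.01], [-0.46, 2.08], [-1.47, 1.51], [0.13, 2.56], [-1, 4.14], [0.04, 2.09], [-2.66, 2.66]. Speed limits (rad/s): [2.57, 2.57, 3.14, 3.14, 3.14, 3.14, 3.14].

### API

Orientations are given as a unit quaternion [w, x, y, z].
In Python, from bench import bot, read_camera, calibration, workorder, nets gives the robot as it stands.
- The arm moves only by the tool servo_tool, never from a script. Its argument "motion" is one flat list of numbers, 5 for each row, row after row: the opening, from 0 (shut) to 1 (fully open), then the shift along the tool's x, y, z in m, then the turn about the tool's z in rad. In form: [hand, tx, ty, tz, roll, hand, tx, ty, tz, roll, ...]. A call has 1 to 10 rows; each row shifts and turns the pose as measured when the row begins, along the tool's axes as they then stand; what a row does not reach is not made up. A row lasts 1/10 s, in which the tool goes at most 50 mm and 8.59 degrees, less where a joint would pass 70% of its speed; a pose out of reach is approached as far as the arm can. A call with a gripper value outside its range is refused whole. The fingers move at their own pace and stop on an object; the grip force is fixed at half the most. Time passes only in rows, so rows that do not move let the fingers close. It gives the time, the measured TCP pose, the force and the opening at its end, in the units of the state.
- bot.state(): the state, without advancing time (a new reading comes with each control period).
- read_camera(name): name is "scene" or "side" or "wrist"; returns the picture (400x640x3 uint8, red, green, blue); there is no depth.
- calibration(name): a dict with "fx", "fy", "cx", "cy" (pixels), "dist_coeffs" ([k1, k2, p1, p2, k3] as OpenCV has them; the pictures are not rectified), "world_from_camera" (4x4, takes a point from camera to world coordinates). Camera axes: x right, y down, z forward; pixel columns grow to the right and rows downward; lengths in mm; the calibration is good to about 2 mm. A picture is of the moment at which its call begins: read the wrist's pose just before it. calibration takes no time and is no camera call; for the wrist camera it gives the pose at the moment of the call.
- workorder.sign_off(): hands the job in, once; it reports no verdict.
Trained networks look in the newest picture that a camera, given by its name, has taken for a name from the list of things; names that differ only in an ending like _2 or _b are one class to them, and where a whole thing is asked for, a point or a joint stands for the part that bears it (a point fixed in the world has none). Each returns a list of dicts, best first, with "score" (0 to 1); they miss things now and then, are a little off and sometimes report something else, mostly with a low value. They report only what shows in the picture. A call takes as long as a camera call.
- nets.regions_of(name, camera): "mask" (400x640 bool, what is visible of it) and "at" ([column, row] in pixels, amid what is visible of it).
The state is a dict: "clock": time; "joint_pos": joint angles; "joint_vel": joint speeds; "tau": joint torques, N m; "tcp_pos": TCP position; "tool_rot": TCP orientation; "ft_force": force on the tool from outside, world axes, zero at the start; "wrist_torque": the same for the moment, N m; "gripper_width": finger opening in mm.
Only numpy, scipy, OpenCV 4.12 (cv2) and the standard library are available. Lean on these libraries where they do the work, as an engineer would, in place of code of your own. Each camera call takes 0.05 s, during which the arm holds its last target. There are 200 camera calls.

## Working session

There is one attempt and no reset: what is moved stays moved. The work goes in short steps, Python scripts to look and compute and a tool call to move; the robot and the scene stay as the last step left them, time stands still between calls to the robot, and variables do not carry over. Pictures are saved under pics/ and viewed, on a budget of 10 in all, crops included, one or two more only if the job needs it, and the job is handed in when it is done.

Besides the shell and the picture viewer there is one more tool, called after "Emit:" as name(argument=value, ...) on one line, values as JSON. servo_tool: Moves the arm, as the interface text tells. Its arguments: {"type":"object","properties":{"motion":{"type":"array"}},"required":["motion"]}

```bash
ls; mkdir -p pics; cat > h.py <<'E'
import numpy as np, cv2
from bench import bot, read_camera, calibration, workorder, nets
from scipy.spatial.transform import Rotation as R
def save(img,n): cv2.imwrite('pics/'+n,img[:,:,::-1])
def K(c): return np.array([[c['fx'],0,c['cx']],[0,c['fy'],c['cy']],[0,0,1.]]),np.array(c['dist_coeffs'],float)
def proj(P,c):
    T=np.linalg.inv(np.array(c['world_from_camera'])); k,d=K(c)
    P=np.atleast_2d(np.array(P,float)); Q=P@T[:3,:3].T+T[:3,3]
    return cv2.projectPoints(Q,np.zeros(3),np.zeros(3),k,d)[0][:,0]
def ray(px,c):
    k,d=K(c); T=np.array(c['world_from_camera'])
    u=cv2.undistortPoints(np.array([[px]],float),k,d)[0,0]
    v=T[:3,:3]@np.array([u[0],u[1],1]); return T[:3,3],v/np.linalg.norm(v)
def atz(px,c,z): o,v=ray(px,c); return o+v*(z-o[2])/v[2]
def tri(rs):
    A=sum(np.eye(3)-np.outer(v,v) for o,v in rs); b=sum((np.eye(3)-np.outer(v,v))@o for o,v in rs)
    p=np.linalg.solve(A,b); return p,[float(np.linalg.norm(np.cross(p-o,v))) for o,v in rs]
def st():
    s=bot.state(); q=s['tool_rot']; r=R.from_quat([q[1],q[2],q[3],q[0]]).as_matrix()
    return s,np.array(s['tcp_pos']),r
E
cat > a.py <<'E'
from h import *
s,p,r=st(); print(s['clock'],p,r.round(3).tolist(),s['gripper_width'],s['ft_force'])
np.set_printoptions(precision=1,suppress=True)
a=read_camera('scene');b=read_camera('side');save(a,'scene.png');save(b,'side.png')
for cam in('scene','side'):
    c=calibration(cam); print(cam,c['fx'],np.array(c['world_from_camera'])[:3].round(2).tolist())
    for n in ['lock_pin','turntable','console','tall_house','low_dome','small_house','glue','keg_a','little_dome','mid_dome']:
        print(n,[(round(d['score'],2),np.round(d['at']).tolist(),int(d['mask'].sum())) for d in nets.regions_of(n,cam)[:3]])
print(bot.state()['clock'])
E
python3 a.py; python3 -c "
import cv2,numpy as np
cv2.imwrite('pics/both.png',np.vstack([cv2.imread('pics/scene.png')]))"
```

```text
pics
0.0 [248.32269109 573.1819845  403.87583762] [[-0.918, 0.397, -0.001], [0.397, 0.918, -0.002], [-0.0, -0.002, -1.0]] 85.03330601260146 [ 0.02020368 -0.42334269  0.28790402]
scene 365.4160350688668 [[0.63, -0.58, 0.52, -40.68], [-0.78, -0.45, 0.44, -476.78], [-0.01, -0.68, -0.73, 882.78]]
lock_pin []
turntable [(0.76, [391.0, 232.0], 3940)]
console [(0.74, [294.0, 164.0], 2094)]
tall_house []
low_dome [(0.81, [462.0, 264.0], 955)]
small_house [(0.82, [268.0, 132.0], 469), (0.22, [276.0, 157.0], 36), (0.19, [296.0, 235.0], 356)]
glue [(0.72, [315.0, 215.0], 180), (0.72, [395.0, 219.0], 851)]
keg_a [(0.43, [274.0, 161.0], 42), (0.42, [441.0, 320.0], 142)]
little_dome [(0.82, [297.0, 238.0], 323), (0.48, [358.0, 215.0], 121), (0.43, [315.0, 216.0], 172)]
mid_dome [(0.88, [347.0, 203.0], 342), (0.18, [391.0, 238.0], 3910)]
side 481.95594645989786 [[-0.99, -0.09, 0.13, 324.49], [-0.16, 0.55, -0.82, 1384.75], [0.0, -0.83, -0.56, 1057.74]]
lock_pin [(0.57, [325.0, 188.0], 57), (0.33, [304.0, 240.0], 51), (0.31, [289.0, 242.0], 43)]
turntable [(0.88, [313.0, 191.0], 1747)]
console [(0.69, [248.0, 294.0], 892), (0.58, [288.0, 250.0], 2119)]
tall_house [(0.74, [313.0, 176.0], 451), (0.63, [316.0, 191.0], 1827), (0.16, [287.0, 250.0], 2057)]
low_dome [(0.59, [327.0, 154.0], 236)]
small_house [(0.95, [245.0, 293.0], 881)]
glue [(0.55, [333.0, 226.0], 141)]
keg_a [(0.47, [362.0, 161.0], 43)]
little_dome [(0.69, [314.0, 190.0], 1608), (0.54, [356.0, 231.0], 195), (0.36, [305.0, 237.0], 39)]
mid_dome [(0.69, [300.0, 222.0], 221)]
1.1
```

View pics/scene.png

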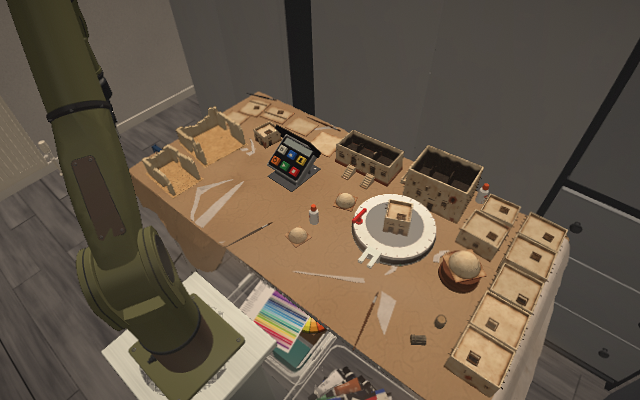

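View pics/side.png

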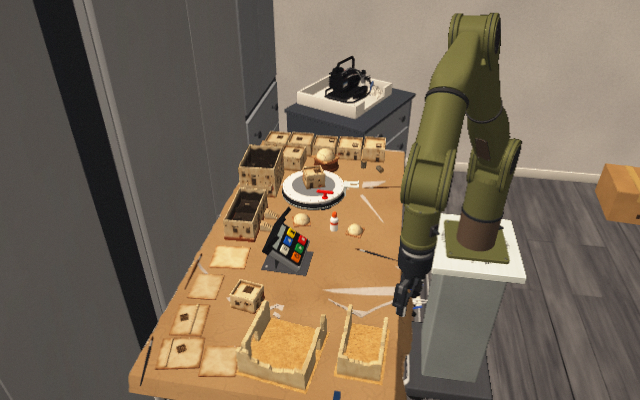

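Tall house is on the platter at scene (396,215), so the preset is yellow. The red pin is at scene (360,215), side (325,193). The fork is at scene (370,257), side (350,184), and the console keys are at scene (290,160), side (290,245).

```bash
cat > b.py <<'E'
from h import *
np.set_printoptions(precision=1,suppress=True)
im={c:cv2.imread(f'pics/{c}.png') for c in('scene','side')}; C={c:calibration(c) for c in im}
def blobs(c,lo,hi,box,smin=110,vmin=80):
    x0,y0,x1,y1=box; h=cv2.cvtColor(im[c],cv2.COLOR_BGR2HSV)
    H,S,V=[h[...,i].astype(int) for i in range(3)]
    m=((H>=lo)&(H<=hi) if lo<=hi else (H>=lo)|(H<=hi))&(S>smin)&(V>vmin)
    mm=np.zeros_like(m); mm[y0:y1,x0:x1]=m[y0:y1,x0:x1]
    n,l,s,ce=cv2.connectedComponentsWithStats(mm.astype(np.uint8)); 
    return [(s[i,4],ce[i]) for i in np.argsort(-s[1:,4])+1][:3], l
for nm,lo,hi in [('red',172,5),('orange',6,16),('yellow',22,35),('green',45,85),('blue',95,125)]:
    for c,box in (('scene',(270,135,316,182)),('side',(265,220,312,270))):
        print(nm,c,[(a,x.round(1)) for a,x in blobs(c,lo,hi,box,130)[0]])
for c,box in (('scene',(345,200,375,228)),('side',(312,182,340,205))):
    print('pin',c,[(a,x.round(1)) for a,x in blobs(c,170,8,box,140)[0]])
o=[cv2.resize(im['scene'][130:270,260:440],None,fx=3.3,fy=3.3,interpolation=cv2.INTER_CUBIC)]
cv2.imwrite('pics/cs.png',o[0])
o=cv2.resize(im['side'][140:280,240:380],None,fx=4.2,fy=4.2,interpolation=cv2.INTER_CUBIC)
cv2.imwrite('pics/cd.png',o)
E
python3 b.py
```

```text
red scene [(np.int32(56), array([294. , 171.2]))]
red side [(np.int32(56), array([301.6, 239.9]))]
orange scene [(np.int32(59), array([275.4, 160. ])), (np.int32(5), array([305., 135.])), (np.int32(5), array([313.6, 138.6]))]
orange side [(np.int32(316), array([302.1, 230.2])), (np.int32(76), array([295.6, 256.7])), (np.int32(43), array([270.8, 221.6]))]
yellow scene [(np.int32(3), array([304.7, 159.7])), (np.int32(2), array([303.5, 163.5])), (np.int32(1), array([298., 161.]))]
yellow side [(np.int32(57), array([290.6, 232.7]))]
green scene [(np.int32(36), array([284. , 165.1]))]
green side [(np.int32(49), array([298.6, 247.7]))]
blue scene [(np.int32(40), array([291.4, 154. ]))]
blue side [(np.int32(58), array([287.2, 240.7]))]
pin scene [(np.int32(100), array([358.7, 217. ]))]
pin side [(np.int32(76), array([324.4, 193. ]))]
```

View pics/cs.png

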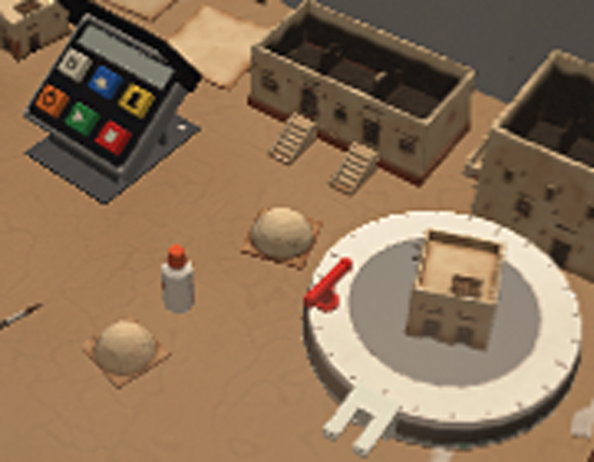

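View pics/cd.png

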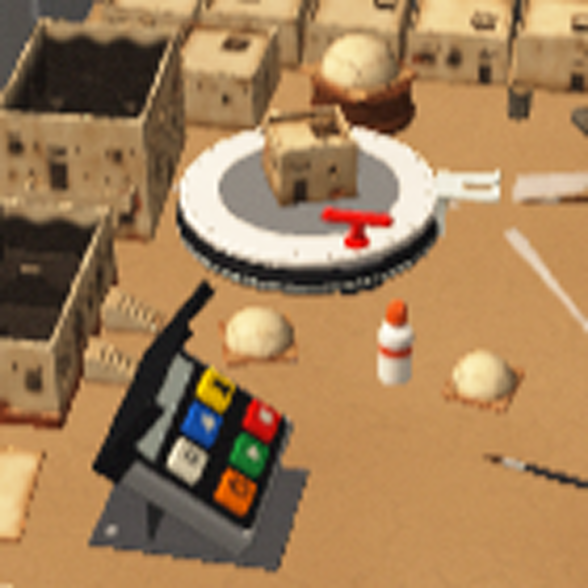

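```bash
cat > c.py <<'E'
from h import *
from scipy.optimize import least_squares
np.set_printoptions(precision=1,suppress=True)
im={c:cv2.imread(f'pics/{c}.png') for c in('scene','side')}; C={c:calibration(c) for c in im}
S=lambda x,y:(260+x/3.3-.35,130+y/3.3-.35); D=lambda x,y:(240+x/4.2-.38,140+y/4.2-.38)
T=lambda a,b:tri([ray(a,C['scene']),ray(b,C['side'])])
k={'orange':((275.4,160),(295.6,256.7)),'green':((284,165.1),(298.6,247.7)),'red':((294,171.2),(301.6,239.9)),'blue':((291.4,154),(287.2,240.7)),'yellow':(S(136,98),(290.6,232.7)),'white':(S(73,66),D(187,459))}
ij={'white':(1,1),'blue':(1,0),'yellow':(1,-1),'orange':(0,1),'green':(0,0),'red':(0,-1)}
t=np.radians(34)
def keys(p): # p: lower-row middle xyz, yaw
    Rz=R.from_euler('z',p[3]).as_matrix(); u=Rz@[np.cos(t),0,np.sin(t)]; v=Rz@[0,1,0]
    return {n:p[:3]+44*i*u+44*j*v for n,(i,j) in ij.items()}
for n in k: print(n,T(*k[n]))
def f(p):
    q=keys(p); return np.concatenate([(proj(q[n],C[c])[0]-k[n][i]) for n in k for i,c in enumerate(('scene','side'))])
r=least_squares(f,[600,300,60,0]); print('console',r.x,np.degrees(r.x[3]),np.abs(r.fun).max()); q=keys(r.x)
for n in q: print(n,q[n])
for a,b in [((350,264),(327,214)),((311,301),(388,220)),((330,282),(357,217)),((326,300),(357,241))]: print('pin',T(S(*a),D(*b)))
for c,seed in (('scene',(420,245)),('side',(300,200))):
    h=cv2.cvtColor(im[c],cv2.COLOR_BGR2HSV); m=((h[...,1]<70)&(h[...,2]>150)).astype(np.uint8)
    n,l,s,ce=cv2.connectedComponentsWithStats(m); w=l[seed[1],seed[0]]
    if w==0: ws=[i for i in range(1,n) if np.hypot(*(ce[i]-seed))<50]; w=max(ws,key=lambda i:s[i,4])
    ys,xs=np.where(l==w); P=np.array([atz((x,y),C[c],46)[:2] for x,y in zip(xs,ys)])
    hu=cv2.convexHull(P.astype(np.float32))[:,0]
    # densify hull by boundary pixels: angle-binned max radius
    c0=P.mean(0)
    for _ in range(8):
        d=P-c0; a=(np.degrees(np.arctan2(d[:,1],d[:,0]))//4).astype(int); B=np.array([P[a==i][np.argmax(np.hypot(*d[a==i].T))] for i in np.unique(a)])
        g=least_squares(lambda z:np.hypot(B[:,0]-z[0],B[:,1]-z[1])-z[2],[*c0,122],loss='cauchy',f_scale=2); c0=g.x[:2]
    print(c,'platter',g.x,len(xs))
    F=np.array([atz((x,y),C[c],58)[:2] for x,y in zip(xs,ys)]); e=F[np.hypot(*(F-c0).T)>140]; 
    if len(e): print(' fork dir',len(e),np.degrees(np.arctan2(*(e.mean(0)-c0)[::-1])),np.hypot(*(e-c0).T).max())
print(C['scene']['dist_coeffs'])
# fork by hand: prong tips
for a,b in [((329,432),(497,173)),((362,450),(497,191))]: print('tip',T(S(*a),D(*b)),T(S(*a),D(*b[:])))
E
python3 c.py
```

```text
orange (array([586.1, 251.9,  60.6]), [0.23278836504710157, 0.23278836504695158])
green (array([584.5, 209.3,  62.4]), [0.3797654777410209, 0.3797654777412156])
red (array([584.1, 164.5,  59.7]), [0.2589159614007527, 0.2589159614005938])
blue (array([622.1, 208.1,  85.8]), [0.32027817988519663, 0.3202781798850201])
yellow (array([620.7, 164.9,  85.7]), [0.7539112115358529, 0.7539112115359374])
white (array([621.3, 250.5,  85.3]), [1.2286004747846853, 1.2286004747846786])
console [584.9 208.5  61.   -0. ] -1.0219011892798684 0.6162860357130739
white [622.2 251.9  85.6]
blue [621.4 207.9  85.6]
yellow [620.6 163.9  85.6]
orange [585.7 252.5  61. ]
green [584.9 208.5  61. ]
red [584.1 164.5  61. ]
pin (array([ 580.2, -122.6,   72. ]), [1.115401841007099, 1.115401841007103])
pin (array([ 524.2, -120.4,   72.7]), [0.6337800257881988, 0.6337800257883364])
pin (array([ 552.2, -120.9,   72.6]), [0.5795821994277063, 0.5795821994277326])
pin (array([ 551.5, -119.2,   47.6]), [0.19850647609687647, 0.19850647609687916])
scene platter [ 609.5 -206.6  119.6] 2362
 fork dir 127 -175.46246003069265 178.36676194005108
side platter [ 610.3 -199.1  121.6] 900
 fork dir 80 172.10338368607233 177.9786621257335
[-0.1  0.   0.   0.   0. ]
tip (array([ 430.4, -210.3,   73.2]), [5.358089426702356, 5.358089426702399]) (array([ 430.4, -210.3,   73.2]), [5.358089426702356, 5.358089426702399])
tip (array([ 438.6, -231.4,   45.5]), [3.596490678685071, 3.596490678685004]) (array([ 438.6, -231.4,   45.5]), [3.596490678685071, 3.596490678685004])
```

Emit:
servo_tool(motion=[0.6, -0.03, -0.033, 0.005, -0.13, 0.6, -0.026, -0.037, 0.005, -0.13, 0.6, -0.021, -0.04, 0.005, -0.13, 0.6, -0.016, -0.043, 0.005, 0, 0.6, -0.016, -0.043, 0.005, 0, 0.6, -0.016, -0.043, 0.005, 0, 0.6, -0.016, -0.043, 0.005, 0, 0.6, -0.016, -0.043, 0.005, 0, 0.6, -0.016, -0.043, 0.005, 0, 0.6, -0.016, -0.043, 0.005, 0])

```text
clock: 2.1
tcp_pos: [408.4, 139.6, 350.9]
tool_rot: [0.002, -0.006, 1.0, 0.008]
ft_force: [0.7, 1.2, 0.1]
gripper_width: 51.2
```

Emit:
servo_tool(motion=[0.6, -0.015, -0.047, 0, 0, 0.6, -0.015, -0.047, 0, 0, 0.6, -0.015, -0.047, 0, 0, 0.6, -0.015, -0.047, 0, 0, 0.6, -0.015, -0.047, 0, 0, 0.6, -0.015, -0.047, 0, 0, 0.6, 0, 0, 0, 0])

```text
clock: 2.8
tcp_pos: [504.1, -154.0, 347.0]
tool_rot: [0.005, 0.0, 1.0, 0.006]
ft_force: [-1.2, 0.3, -0.1]
gripper_width: 51.2
```

```bash
cat > w.py <<'E'
from h import *
import sys,json
s,p,r=st(); c=calibration('wrist'); a=read_camera('wrist'); n=sys.argv[1]; save(a,n+'.png')
json.dump({k:np.array(v).tolist() for k,v in c.items()},open(n+'.json','w'))
print(s['clock'],p.round(1),r.round(3).tolist(),np.round(s['ft_force'],1),np.array(c['world_from_camera'])[:3].round(2).tolist(),c['fx'])
if len(sys.argv)>2:
  for m in sys.argv[2:]: print(m,[(round(d['score'],2),np.round(d['at']).tolist(),int(d['mask'].sum())) for d in nets.regions_of(m,'wrist')[:3]])
E
python3 w.py w1 lock_pin
```

```text
2.8 [ 504.1 -154.   347. ] [[-1.0, 0.0, 0.011], [0.0, 1.0, 0.012], [-0.011, 0.012, -1.0]] [-1.2  0.3 -0.1] [[0.0, 0.95, 0.31, 429.52], [1.0, -0.0, 0.01, -154.3], [0.01, 0.31, -0.95, 314.32]] 276.8553338508823
lock_pin [(0.76, [352.0, 236.0], 912), (0.58, [31.0, 117.0], 1220)]
```

View pics/w1.png

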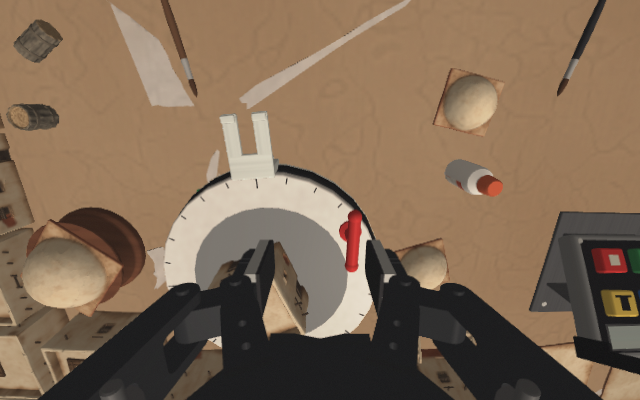

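Fork prong tips show at about (229,117) and (261,114), the notch ends near (255,155), and the pin's bar runs (354,213)–(351,268) with its collar at (346,231). Next I'll measure these.

```bash
cat > d.py <<'E'
from h import *
import json,sys
np.set_printoptions(precision=1,suppress=True)
c=json.load(open('w1.json')); im=cv2.imread('pics/w1.png'); h=cv2.cvtColor(im,cv2.COLOR_BGR2HSV).astype(int)
w=(h[...,1]<70)&(h[...,2]>130)
for y in range(110,182,4):
    xs=np.where(w[y,215:285])[0]+215
    if len(xs):
        br=np.where(np.diff(xs)>2)[0]; seg=np.split(xs,br+1)
        print(y,[(s[0],s[-1]) for s in seg],[tuple(atz((v,y),c,58)[:2].round(1)) for s in seg for v in (s[0]-.5,s[-1]+.5)])
m=((h[...,0]>170)|(h[...,0]<8))&(h[...,1]>140)&(h[...,2]>70); m[:200]=0;m[285:]=0;m[:,:330]=0;m[:,372:]=0
ys,xs=np.where(m); print(xs.min(),xs.max(),ys.min(),ys.max())
bar=[(np.mean(xs[ys==y]),y) for y in range(245,266,5)]; print(bar)
for px in [(354,213),(351.5,268)]+[bar[2]]: print(px,atz(px,c,73))
print('collar',atz((344,231),c,48))
# predicted pins
print(proj([[552,-121,73],[580,-122,73],[524,-120,73],[552,-121,48]],c))
# platter circle
w2=w.copy(); P=[]
for y in range(180,262,3):
    x=np.where(w2[y,140:330])[0]
    if len(x): P.append(atz((x[0]+139.5,y),c,46)[:2])
for y in range(190,250,3):
    x=np.where(w2[y,300:400])[0]
    if len(x): P.append(atz((x[-1]+300.5,y),c,46)[:2])
P=np.array(P)
from scipy.optimize import least_squares
g=least_squares(lambda z:np.hypot(P[:,0]-z[0],P[:,1]-z[1])-z[2],[610,-203,122],loss='cauchy',f_scale=1); print('platter',g.x)
g=least_squares(lambda z:np.hypot(P[:,0]-z[0],P[:,1]-z[1])-122,[610,-203],loss='cauchy',f_scale=1); print('platter',g.x, np.round(g.fun,1))
E
python3 d.py
```

```text
114 [(np.int64(223), np.int64(235)), (np.int64(251), np.int64(267))] [(np.float64(432.0), np.float64(-237.3)), (np.float64(432.1), np.float64(-225.7)), (np.float64(432.2), np.float64(-212.4)), (np.float64(432.2), np.float64(-197.4))]
118 [(np.int64(219), np.int64(236)), (np.int64(252), np.int64(267))] [(np.float64(435.4), np.float64(-241.2)), (np.float64(435.5), np.float64(-225.1)), (np.float64(435.6), np.float64(-211.8)), (np.float64(435.6), np.float64(-197.6))]
122 [(np.int64(220), np.int64(237)), (np.int64(253), np.int64(268))] [(np.float64(438.8), np.float64(-240.7)), (np.float64(439.0), np.float64(-224.6)), (np.float64(439.0), np.float64(-211.2)), (np.float64(439.1), np.float64(-196.9))]
126 [(np.int64(222), np.int64(237)), (np.int64(253), np.int64(268))] [(np.float64(442.3), np.float64(-239.2)), (np.float64(442.4), np.float64(-224.9)), (np.float64(442.5), np.float64(-211.4)), (np.float64(442.6), np.float64(-197.1))]
130 [(np.int64(223), np.int64(238)), (np.int64(254), np.int64(269))] [(np.float64(445.8), np.float64(-238.7)), (np.float64(445.9), np.float64(-224.3)), (np.float64(
[... 2995 characters left out ...]
 361 210 271
[(np.float64(352.5), 245), (np.float64(352.5), 250), (np.float64(352.0), 255), (np.float64(351.5), 260), (np.float64(351.0), 265)]
(354, 213) [ 520.6 -119.4   73. ]
(351.5, 268) [ 579.2 -119.7   73. ]
(np.float64(352.0), 255) [ 564.6 -119.7   73. ]
collar [ 550.2 -125.6   48. ]
[[351.2 243.4]
 [349.2 268.7]
 [353.3 216.4]
 [348.3 232.6]]
platter [ 610.1 -205.3  121.2]
platter [ 611.3 -205.3] [  8.2   0.1   0.3   0.5   0.1  -0.1  -0.1   0.2   0.8   0.2  -0.3  -0.7
  -0.1  -0.2  -0.1   0.2  -0.3  -0.6  -0.9  -0.1  -0.    0.1  -0.6  10.2
  17.2  14.9  11.5   9.2   0.3   9.2   0.6  -0.1   0.1   7.7   7.1  -2.6
  -7.1  -9.3   5.9  -0.2  -0.2  -0.1   3.9  -0.3  -0.8  -6.9  -9.2 -10.4]
```

Emit:
servo_tool(motion=[0.45, -0.022, 0.016, 0.04, 0, 0.45, -0.022, 0.016, 0.04, 0, 0.45, 0, 0, 0, 0])

```text
clock: 3.2
tcp_pos: [548.9, -108.5, 267.5]
tool_rot: [0.006, -0.006, 1.0, 0.009]
ft_force: [-1.0, 0.2, 0.7]
gripper_width: 38.6
```

```bash
python3 w.py w2 lock_pin
```

```text
3.2 [ 548.9 -108.5  267.5] [[-1.0, -0.013, 0.013], [-0.013, 1.0, 0.019], [-0.013, 0.019, -1.0]] [-1.   0.2  0.7] [[-0.01, 0.95, 0.31, 474.47], [1.0, 0.01, 0.02, -109.47], [0.02, 0.31, -0.95, 234.64]] 276.8553338508823
lock_pin [(0.59, [300.0, 225.0], 1951), (0.26, [170.0, 200.0], 43800)]
```

View pics/w2.png

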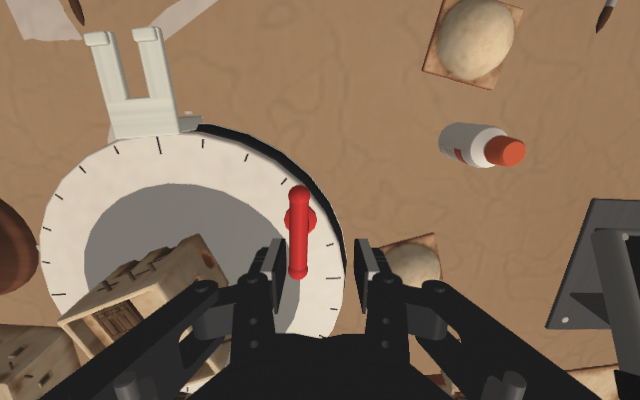

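Pin bar at (299,192)–(298,274) with collar at (301,220); fork at upper left, notch end about (138,99).

```bash
cat > e.py <<'E'
from h import *
import json
np.set_printoptions(precision=1,suppress=True)
c1=json.load(open('w1.json'));c=json.load(open('w2.json')); im=cv2.imread('pics/w2.png'); h=cv2.cvtColor(im,cv2.COLOR_BGR2HSV).astype(int)
m=((h[...,0]>170)|(h[...,0]<8))&(h[...,1]>140)&(h[...,2]>70); m[:170]=0;m[300:]=0;m[:,:275]=0;m[:,330:]=0
ys,xs=np.where(m); print(xs.min(),xs.max(),ys.min(),ys.max())
bar=[((xs[ys==y].min()+xs[ys==y].max())/2,y) for y in (195,200,245,250,255,260)]; print(bar)
for b in bar: print(atz(b,c,73))
w=(ys>205)&(ys<240); row=[(y,xs[ys==y].min(),xs[ys==y].max()) for y in range(204,242,4)]; print(row)
print('ends',atz((299,ys.min()),c,73),atz((298,ys.max()),c,67))
print('tri bar ends',tri([ray((354,210),c1),ray((299.5,ys.min()),c)]),tri([ray((351,271),c1),ray((298,ys.max()),c)]))
w=(h[...,1]<70)&(h[...,2]>130)
for y in range(30,112,5):
    x=np.where(w[y,80:190])[0]+80; seg=np.split(x,np.where(np.diff(x)>2)[0]+1)
    print(y,[(s[0],s[-1]) for s in seg],[tuple(float(q) for q in atz((v,y),c,58)[:2].round(1)) for s in seg for v in (s[0]-.5,s[-1]+.5)])
E
python3 e.py
```

```text
284 316 185 279
[(np.float64(299.0), 195), (np.float64(299.0), 200), (np.float64(298.0), 245), (np.float64(298.0), 250), (np.float64(298.0), 255), (np.float64(297.5), 260)]
[ 524.1 -118.4   73. ]
[ 527.3 -118.4   73. ]
[ 558.  -119.4   73. ]
[ 561.6 -119.4   73. ]
[ 565.2 -119.5   73. ]
[ 569.  -119.9   73. ]
[(204, np.int64(290), np.int64(308)), (208, np.int64(290), np.int64(310)), (212, np.int64(286), np.int64(314)), (216, np.int64(285), np.int64(315)), (220, np.int64(284), np.int64(316)), (224, np.int64(285), np.int64(315)), (228, np.int64(288), np.int64(313)), (232, np.int64(290), np.int64(309)), (236, np.int64(290), np.int64(307)), (240, np.int64(290), np.int64(307))]
ends [ 517.8 -118.3   73. ] [ 587.6 -120.1   67. ]
tri bar ends (array([ 519.8, -118.5,   66.3]), [0.2770604636634873, 0.2770604636635949]) (array([ 583.9, -119.8,   71.9]), [0.4000973423610383, 0.40009734236101185])
30 [(np.int64(131), np.int64(177))] [(431.7, -213.4), (431.8, -186.7)]
35 [(np.int64(83), np.int64(112)), (np.int64(132), np.int64(160)), (np.int64(163), np.int64(171))] [(434.1, -241.6), (434.2, -224.
[... 1288 characters left out ...]
1))] [(458.1, -237.3), (458.1, -222.3), (458.1, -209.1), (458.1, -193.7)]
85 [(np.int64(101), np.int64(125)), (np.int64(147), np.int64(171))] [(460.9, -236.7), (460.9, -221.6), (460.9, -209.0), (460.9, -194.1)]
90 [(np.int64(102), np.int64(126)), (np.int64(148), np.int64(173))] [(463.7, -236.7), (463.7, -221.5), (463.7, -208.9), (463.7, -193.3)]
95 [(np.int64(103), np.int64(127)), (np.int64(149), np.int64(174))] [(466.5, -236.7), (466.5, -221.4), (466.5, -208.7), (466.5, -193.0)]
100 [(np.int64(104), np.int64(175))] [(469.3, -236.7), (469.3, -192.8)]
105 [(np.int64(106), np.int64(176))] [(472.2, -236.0), (472.2, -192.6)]
110 [(np.int64(107), np.int64(177))] [(475.1, -236.0), (475.1, -192.4)]
```

Emit:
servo_tool(motion=[0.45, 0, -0.0144, 0.005, 0.045, 0.45, 0, 0, 0.012, 0, 0.45, 0, 0, 0.02, 0, 0.45, 0, 0, 0, 0])

```text
clock: 3.7
tcp_pos: [547.5, -128.0, 235.8]
tool_rot: [0.009, 0.021, 1.0, 0.006]
ft_force: [-0.4, 0.0, -0.4]
gripper_width: 38.4
```

Emit:
servo_tool(motion=[0.45, 0, 0.006, 0.003, 0, 0.45, 0, 0, 0, 0])

```text
clock: 3.9
tcp_pos: [547.6, -122.4, 233.8]
tool_rot: [0.01, 0.022, 1.0, 0.006]
ft_force: [0.5, 0.7, 0.4]
gripper_width: 38.4
```

```bash
python3 w.py w3; python3 - <<'E'
from h import *
import json
c=json.load(open('w3.json')); im=cv2.imread('pics/w3.png'); h=cv2.cvtColor(im,cv2.COLOR_BGR2HSV).astype(int)
m=((h[...,0]>170)|(h[...,0]<8))&(h[...,1]>140)&(h[...,2]>70); m[:140]=0;m[:,:250]=0;m[:,400:]=0
ys,xs=np.where(m)
for y in range(ys.min(),ys.max(),12):
    a=xs[ys==y]; print(y,a.min(),a.max(),atz(((a.min()+a.max())/2,y),c,73).round(1))
E
```

```text
3.9 [ 547.6 -122.4  233.8] [[-0.999, 0.043, 0.02], [0.044, 0.999, 0.012], [-0.019, 0.013, -1.0]] [0.5 0.7 0.4] [[0.04, 0.95, 0.31, 473.37], [1.0, -0.05, -0.0, -119.36], [0.01, 0.31, -0.95, 200.48]] 276.8553338508823
203 324 325 [ 517.6 -117.3   73. ]
215 310 335 [ 523.8 -118.5   73. ]
227 310 334 [ 530.3 -119.    73. ]
239 304 341 [ 536.9 -119.    73. ]
251 308 337 [ 543.8 -119.3   73. ]
263 313 333 [ 550.9 -119.4   73. ]
275 313 333 [ 558.3 -119.7   73. ]
287 313 333 [ 565.8 -120.    73. ]
299 313 334 [ 573.7 -120.    73. ]
311 316 332 [ 581.8 -120.    73. ]
```

Emit:
servo_tool(motion=[0.45, 0, 0.001, 0.005, 0, 0.1, 0, 0, 0, 0, 0, 0, 0, 0, 0, 0, 0, 0, 0, 0, 0, 0, 0, 0, 0, 0, 0, 0, 0, 0])

```text
clock: 4.55
tcp_pos: [548.3, -121.9, 230.2]
tool_rot: [0.011, 0.022, 1.0, 0.006]
ft_force: [-1.1, 0.4, 0.7]
gripper_width: 10.2
```

Emit:
servo_tool(motion=[0, -0.0002, 0.0001, -0.01, 0, 0, -0.0002, 0.0001, -0.012, 0, 0, -0.0002, 0.0001, -0.014, 0, 0, -0.0002, 0.0001, -0.014, 0, 0, -0.0002, 0.0001, -0.014, 0, 0, 0, 0, -0.01, 0, 0, 0, 0, 0, 0])

```text
clock: 5.25
tcp_pos: [547.7, -122.3, 312.1]
tool_rot: [0.013, 0.022, 1.0, 0.005]
ft_force: [0.1, 1.3, -1.1]
gripper_width: 10.4
```

Emit:
servo_tool(motion=[0, 0.03, -0.002, 0, 0, 0, 0.03, -0.002, 0, 0, 0, 0.026, -0.018, 0, 0, 0, 0, -0.03, 0.005, 0, 0, -0.002, -0.03, 0.005, 0, 0, -0.002, -0.018, 0.005, 0, 0, 0, 0, 0, 0])

```text
clock: 5.95
tcp_pos: [458.0, -219.9, 293.0]
tool_rot: [0.013, 0.02, 1.0, 0.006]
ft_force: [0.6, 0.2, -0.7]
gripper_width: 10.0
```

```bash
python3 w.py w4
```

```text
5.95 [ 458.  -219.9  293. ] [[-0.999, 0.041, 0.026], [0.041, 0.999, 0.012], [-0.025, 0.013, -1.0]] [ 0.6  0.2 -0.7] [[0.04, 0.95, 0.32, 384.03], [1.0, -0.04, -0.0, -217.09], [0.01, 0.32, -0.95, 259.26]] 276.8553338508823
```

View pics/w4.png

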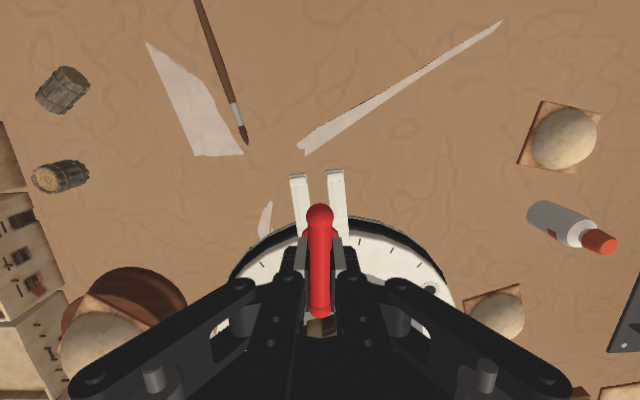

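```bash
cat > g.py <<'E'
from h import *
import json,sys
n,zb=sys.argv[1],float(sys.argv[2])
c=json.load(open(n+'.json')); im=cv2.imread(f'pics/{n}.png'); h=cv2.cvtColor(im,cv2.COLOR_BGR2HSV).astype(int)
w=(h[...,1]<70)&(h[...,2]>130)
for y in range(176,int(sys.argv[3]) if len(sys.argv)>3 else 236,5):
    x=np.where(w[y,270:380])[0]+270
    if len(x)==0: continue
    seg=[s for s in np.split(x,np.where(np.diff(x)>2)[0]+1) if len(s)>4]
    print(y,[(int(s[0]),int(s[-1])) for s in seg],[tuple(float(q) for q in atz((v,y),c,58)[:2].round(1)) for s in seg for v in (s[0]-.5,s[-1]+.5)])
m=((h[...,0]>170)|(h[...,0]<8))&(h[...,1]>140)&(h[...,2]>70); m[:140]=0;m[:,:260]=0;m[:,380:]=0
ys,xs=np.where(m); print('rows',ys.min(),ys.max())
for y in range(ys.min(),ys.max(),8):
    a=xs[ys==y]; print(y,a.min(),a.max(),atz(((a.min()+a.max())/2,y),c,zb).round(1))
E
python3 g.py w4 137
```

```text
176 [(288, 306), (326, 343)] [(432.6, -240.4), (433.3, -226.2), (433.9, -212.1), (434.5, -198.6)]
181 [(289, 307), (326, 343)] [(436.5, -239.9), (437.1, -225.7), (437.8, -212.2), (438.4, -198.7)]
186 [(290, 307), (327, 344)] [(440.4, -239.5), (441.0, -225.9), (441.7, -211.6), (442.3, -198.0)]
191 [(291, 308), (327, 344)] [(444.4, -239.0), (445.0, -225.4), (445.6, -211.7), (446.3, -198.0)]
196 [(291, 309), (328, 345)] [(448.4, -239.3), (449.0, -224.8), (449.7, -211.1), (450.3, -197.3)]
201 [(292, 309), (328, 345)] [(452.4, -238.8), (453.1, -225.0), (453.7, -211.2), (454.3, -197.4)]
206 [(293, 310), (329, 346)] [(456.5, -238.4), (457.2, -224.5), (457.8, -210.6), (458.5, -196.6)]
211 [(294, 306), (333, 346)] [(460.7, -237.9), (461.2, -227.8), (462.1, -207.6), (462.6, -196.7)]
216 [(295, 305), (334, 347)] [(464.9, -237.4), (465.3, -228.8), (466.3, -206.9), (466.9, -195.9)]
221 [(295, 306), (333, 347)] [(469.1, -237.7), (469.6, -228.3), (470.6, -207.8), (471.1, -196.0)]
226 [(296, 307), (332, 348)] [(473.5, -237.2), (473.9, -227.7), (474.8, -208.7), (475.5, -195.2)]
231 [(297, 302), (338, 348)] [(477.8, -236.7), (478.1, -232.0), (479.4, -204.0), (479.8, -195.2)]
rows 203 318
203 319 320 [ 427.2 -217.3  137. ]
211 308 331 [ 431.2 -217.5  137. ]
219 307 332 [ 435.3 -217.6  137. ]
227 308 331 [ 439.4 -217.8  137. ]
235 302 337 [ 443.7 -218.   137. ]
243 308 331 [ 448.  -218.2  137. ]
251 310 329 [ 452.5 -218.4  137. ]
259 310 329 [ 457.  -218.5  137. ]
267 310 329 [ 461.7 -218.7  137. ]
275 310 329 [ 466.4 -218.9  137. ]
283 310 329 [ 471.3 -219.1  137. ]
291 310 329 [ 476.2 -219.3  137. ]
299 310 330 [ 481.3 -219.3  137. ]
307 309 330 [ 486.5 -219.8  137. ]
315 313 327 [ 491.9 -219.7  137. ]
```

Emit:
servo_tool(motion=[0, 0.001, 0.0014, 0, 0, 0, 0, 0, 0, 0, 0, 0.0002, -0.0001, 0.008, 0, 0, 0.0002, -0.0001, 0.008, 0, 0, 0.0002, -0.0001, 0.008, 0, 0, 0, 0, 0, 0])

```text
clock: 6.6
tcp_pos: [464.4, -211.6, 277.8]
tool_rot: [0.025, 0.015, 1.0, 0.004]
ft_force: [-0.4, -0.1, -0.6]
gripper_width: 10.2
```

```bash
python3 w.py w5; python3 g.py w5 112 215; python3 - <<'E'
from h import *
a=read_camera('side');b=read_camera('scene')
x=cv2.resize(a[155:215,300:380],None,fx=5,fy=5,interpolation=cv2.INTER_CUBIC)
y=cv2.resize(b[215:275,340:420],None,fx=5,fy=5,interpolation=cv2.INTER_CUBIC)
save(np.hstack([x,y]),'p5.png')
E
```

```text
6.6 [ 464.4 -211.6  277.8] [[-0.998, 0.029, 0.05], [0.03, 1.0, 0.007], [-0.05, 0.009, -0.999]] [-0.4 -0.1 -0.6] [[0.03, 0.94, 0.34, 391.17], [1.0, -0.03, -0.0, -209.79], [0.01, 0.34, -0.94, 242.22]] 276.8553338508823
176 [(277, 296), (317, 336)] [(440.4, -239.2), (440.9, -225.5), (441.3, -211.7), (441.7, -198.0)]
181 [(277, 297), (318, 336)] [(444.0, -239.5), (444.4, -225.0), (444.9, -211.2), (445.3, -198.0)]
186 [(278, 297), (318, 337)] [(447.6, -239.1), (448.1, -225.2), (448.5, -211.3), (449.0, -197.4)]
191 [(279, 298), (319, 337)] [(451.3, -238.7), (451.7, -224.7), (452.2, -210.7), (452.6, -197.4)]
196 [(280, 299), (319, 338)] [(455.0, -238.3), (455.5, -224.2), (455.9, -210.8), (456.4, -196.7)]
201 [(281, 300), (320, 338)] [(458.8, -237.9), (459.2, -223.7), (459.7, -210.2), (460.1, -196.7)]
206 [(282, 302), (327, 339)] [(462.6, -237.5), (463.1, -222.5), (463.7, -205.3), (464.0, -196.0)]
211 [(282, 301), (330, 339)] [(466.4, -237.8), (466.9, -223.4), (467.6, -203.3), (467.9, -196.1)]
rows 207 317
207 317 321 [ 442.8 -210.4  112. ]
215 307 331 [ 447.2 -210.6  112. ]
223 305 333 [ 451.7 -210.7  112. ]
231 302 338 [ 456.3 -210.3  112. ]
239 307 331 [ 461. -211.  112.]
247 307 331 [ 465.8 -211.2  112. ]
255 309 330 [ 470.8 -211.   112. ]
263 309 330 [ 475.8 -211.2  112. ]
271 310 329 [ 481.  -211.3  112. ]
279 310 329 [ 486.2 -211.5  112. ]
287 310 329 [ 491.7 -211.7  112. ]
295 310 329 [ 497.2 -211.8  112. ]
303 309 330 [ 502.9 -212.   112. ]
311 311 330 [ 508.8 -211.6  112. ]
```

View pics/p5.png

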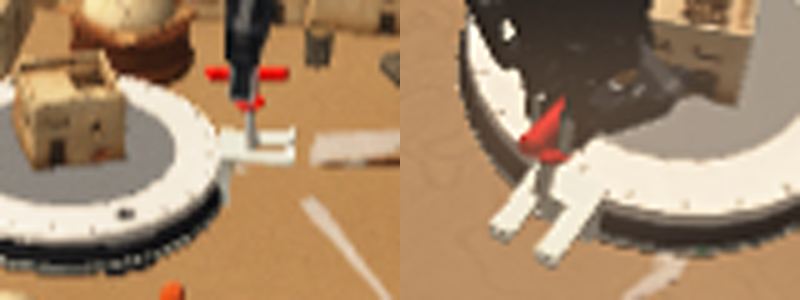

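```bash
python3 - <<'E'
from h import *
for i in range(3):
    s,p,r=st(); print(s['clock'],p.round(1),r[:,2].round(3),np.round(s['ft_force'],1),np.round(s['wrist_torque'],2),np.round(s['joint_pos'],3),np.round(s['joint_vel'],3)); read_camera('side')
E
python3 g.py w5 122 180
```

```text
6.75 [ 465.1 -211.5  277.7] [ 0.052  0.008 -0.999] [ 0.3 -0.3 12.5] [-0.02 -0.08  0.05] [ 0.555  0.76  -0.343  2.031  0.58   0.391  1.309] [ 0.003  0.001 -0.002 -0.003 -0.002  0.001  0.001]
6.8 [ 465.1 -211.5  277.7] [ 0.052  0.008 -0.999] [-0.1  0.4 12.7] [ 0.03 -0.04  0.03] [ 0.555  0.76  -0.344  2.031  0.58   0.391  1.309] [ 0.003  0.001 -0.002  0.001  0.001  0.002  0.001]
6.85 [ 465.1 -211.5  277.7] [ 0.052  0.008 -0.999] [-0.1  0.1 12.7] [-0.02 -0.06  0.02] [ 0.555  0.76  -0.344  2.031  0.58   0.391  1.309] [ 0.001  0.    -0.001 -0.     0.     0.001 -0.001]
176 [(277, 296), (317, 336)] [(440.4, -239.2), (440.9, -225.5), (441.3, -211.7), (441.7, -198.0)]
rows 207 317
207 317 321 [ 438.9 -210.4  122. ]
215 307 331 [ 442.9 -210.5  122. ]
223 305 333 [ 447.1 -210.6  122. ]
231 302 338 [ 451.3 -210.3  122. ]
239 307 331 [ 455.7 -210.9  122. ]
247 307 331 [ 460.1 -211.   122. ]
255 309 330 [ 464.6 -210.9  122. ]
263 309 330 [ 469.3 -211.1  122. ]
271 310 329 [ 474.1 -211.2  122. ]
279 310 329 [ 478.9 -211.4  122. ]
287 310 329 [ 484.  -211.5  122. ]
295 310 329 [ 489.1 -211.7  122. ]
303 309 330 [ 494.4 -211.8  122. ]
311 311 330 [ 499.8 -211.5  122. ]
```

Emit:
servo_tool(motion=[0, 0, 0, -0.015, 0])

```text
clock: 7.0
tcp_pos: [464.2, -210.8, 291.7]
tool_rot: [0.025, 0.014, 1.0, 0.005]
ft_force: [-0.5, 0.1, -0.8]
gripper_width: 10.6
```

```bash
cat > s.py <<'E'
from h import *
for i in range(2):
    s,p,r=st(); print(s['clock'],p.round(1),r[:,2].round(3),r[:,1].round(3),np.round(s['ft_force'],1),np.round(s['joint_pos'],3),np.round(s['joint_vel'],2)); i or read_camera('wrist')
E
python3 s.py
```

```text
7.0 [ 464.2 -210.8  291.7] [ 0.05   0.009 -0.999] [0.027 1.    0.011] [-0.5  0.1 -0.8] [ 0.572  0.737 -0.371  2.024  0.56   0.428  1.326] [ 0.18 -0.28 -0.3  -0.09 -0.2   0.38  0.18]
7.05 [ 465.  -210.9  294.2] [ 0.054  0.008 -0.999] [0.027 1.    0.01 ] [0.7 0.9 1.8] [ 0.573  0.733 -0.374  2.022  0.559  0.43   1.327] [-0.01  0.01  0.02 -0.    0.03 -0.06 -0.03]
```

Emit:
servo_tool(motion=[0, 0, -0.006, 0, 0])

```text
clock: 7.15
tcp_pos: [465.2, -215.8, 294.1]
tool_rot: [0.027, 0.013, 1.0, 0.005]
ft_force: [-0.1, -0.1, -0.2]
gripper_width: 10.4
```

```bash
python3 s.py
```

```text
7.15 [ 465.2 -215.8  294.1] [ 0.055  0.009 -0.998] [0.025 1.    0.01 ] [-0.1 -0.1 -0.2] [ 0.585  0.735 -0.379  2.016  0.56   0.436  1.339] [ 0.15  0.02 -0.04 -0.08 -0.    0.09  0.14]
7.2 [ 464.9 -217.5  293.9] [ 0.054  0.007 -0.998] [0.027 1.    0.009] [ 0.7 -0.5 -0.4] [ 0.587  0.736 -0.377  2.015  0.56   0.436  1.34 ] [ 0.    0.01  0.03  0.01  0.   -0.01 -0.02]
```

```bash
python3 w.py w6; python3 g.py w6 139 225; python3 - <<'E'
from h import *
a=read_camera('side');b=read_camera('scene')
save(a,'side6.png');save(b,'scene6.png')
x=cv2.resize(a[150:210,310:360],None,fx=8,fy=8,interpolation=cv2.INTER_CUBIC)
y=cv2.resize(b[215:275,345:395],None,fx=8,fy=8,interpolation=cv2.INTER_CUBIC)
save(np.hstack([x,y]),'p6.png')
E
```

```text
7.2 [ 464.9 -217.5  293.9] [[-0.998, 0.027, 0.054], [0.028, 1.0, 0.007], [-0.054, 0.009, -0.998]] [ 0.7 -0.5 -0.4] [[0.03, 0.94, 0.35, 391.81], [1.0, -0.03, -0.0, -215.9], [0.01, 0.35, -0.94, 258.02]] 276.8553338508823
176 [(289, 306), (326, 343)] [(446.5, -238.8), (446.9, -225.4), (447.4, -211.2), (447.8, -197.8)]
181 [(289, 307), (326, 344)] [(450.4, -239.1), (450.8, -224.8), (451.3, -211.3), (451.7, -197.0)]
186 [(290, 308), (327, 344)] [(454.4, -238.6), (454.8, -224.2), (455.2, -210.6), (455.7, -197.0)]
191 [(291, 308), (327, 344)] [(458.4, -238.1), (458.8, -224.4), (459.2, -210.7), (459.7, -197.0)]
196 [(292, 309), (328, 345)] [(462.4, -237.6), (462.9, -223.8), (463.3, -210.0), (463.7, -196.2)]
201 [(292, 309), (319, 345)] [(466.5, -237.9), (467.0, -224.0), (467.2, -217.0), (467.8, -196.2)]
206 [(293, 314), (327, 345)] [(470.7, -237.4), (471.2, -220.3), (471.5, -210.9), (472.0, -196.2)]
211 [(294, 308), (330, 346)] [(474.9, -236.8), (475.3, -225.1), (475.8, -208.7), (476.2, -195.4)]
216 [(295, 305), (333, 346)] [(479.2, -236.3), (479.5, -227.6), (480.1, -206.4), (480.5, -195.3)]
221 [(295, 303), (334, 362)] [(483.5, -236.6), (483.7, -229.4), (484.5, -205.6), (485.3, -182.6)]
rows 207 317
207 317 321 [ 439.6 -216.4  139. ]
215 306 331 [ 443.7 -216.8  139. ]
223 305 333 [ 447.8 -216.7  139. ]
231 302 338 [ 452.  -216.3  139. ]
239 307 331 [ 456.3 -216.9  139. ]
247 307 331 [ 460.7 -217.   139. ]
255 309 330 [ 465.3 -216.9  139. ]
263 309 330 [ 469.9 -217.1  139. ]
271 310 329 [ 474.6 -217.2  139. ]
279 310 329 [ 479.5 -217.3  139. ]
287 310 329 [ 484.5 -217.5  139. ]
295 310 329 [ 489.6 -217.6  139. ]
303 309 330 [ 494.9 -217.8  139. ]
311 310 330 [ 500.3 -217.6  139. ]
```

View pics/p6.png

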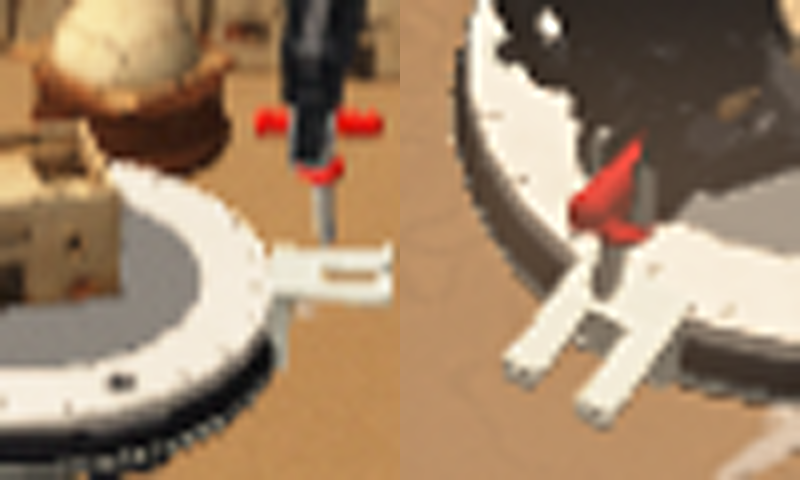

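```bash
python3 - <<'E'
from h import *
np.set_printoptions(precision=1,suppress=True)
C={c:calibration(c) for c in('scene','side')}
D=lambda x,y:(310+x/8-.44,150+y/8-.44); S=lambda x,y:(345+(x-400)/8-.44,215+y/8-.44)
T=lambda d,s:tri([ray(S(*s),C['scene']),ray(D(*d),C['side'])])
print('shank tip',T((326,241),(605,297)))
print('bar',T((262,123),(638,145)),T((377,124),(576,215)))
print('collar',T((320,176),(622,232)))
print('tips (end at notch, +y prong / -y prong)',T((388,289),(518,362)),T((388,252),(593,410)))
print('notch corner +y, -y',T((323,277),(585,308)),T((323,267),(628,325)))
E
```

```text
shank tip (array([ 465.1, -216.8,   74. ]), [0.42128279332133456, 0.4212827933213511])
bar (array([ 491.7, -211.9,  134.8]), [8.061621763497664, 8.06162176349756]) (array([ 442.7, -214.6,  142.7]), [0.8707711024108357, 0.8707711024108129])
collar (array([ 468.8, -218.2,  108.9]), [1.301076597158437, 1.3010765971584901])
tips (end at notch, +y prong / -y prong) (array([ 433.7, -203.6,   58.6]), [0.7633926037175734, 0.7633926037177147]) (array([ 435.2, -234.2,   59.7]), [1.1543869002497584, 1.1543869002496148])
notch corner +y, -y (array([ 465.8, -209. ,   58.6]), [0.44123895184705964, 0.44123895184712253]) (array([ 468.6, -223.4,   56.3]), [2.0374120504213984, 2.0374120504211644])
```

Emit:
servo_tool(motion=[0, 0.006, 0, 0, 0, 0, 0.0003, 0, 0.006, 0])

```text
clock: 7.55
tcp_pos: [457.9, -216.7, 286.2]
tool_rot: [0.026, 0.014, 1.0, 0.005]
ft_force: [0.2, 0.3, -0.6]
gripper_width: 10.4
```

```bash
python3 s.py
```

```text
7.55 [ 457.9 -216.7  286.2] [ 0.052  0.009 -0.999] [0.028 1.    0.01 ] [ 0.2  0.3 -0.6] [ 0.58   0.743 -0.36   2.038  0.574  0.405  1.327] [-0.09  0.12  0.12  0.02  0.09 -0.18 -0.08]
7.6 [ 458.1 -216.5  285.2] [ 0.051  0.01  -0.999] [0.028 1.    0.011] [-0.   1.1 -1.5] [ 0.58   0.745 -0.359  2.038  0.575  0.404  1.327] [ 0.   -0.   -0.02 -0.01 -0.02  0.03  0.02]
```

Emit:
servo_tool(motion=[0, 0.0003, -0.001, 0.006, 0, 0, 0.0003, 0, 0.006, 0])

```text
clock: 7.8
tcp_pos: [458.1, -217.5, 272.3]
tool_rot: [0.026, 0.014, 1.0, 0.005]
ft_force: [0.8, -1.7, 0.5]
gripper_width: 9.9
```

```bash
python3 s.py; python3 w.py w7; python3 g.py w7 127 215|head -20
```

```text
7.8 [ 458.1 -217.5  272.3] [ 0.052  0.01  -0.999] [0.028 1.    0.011] [ 0.8 -1.7  0.5] [ 0.566  0.767 -0.334  2.044  0.593  0.371  1.313] [-0.08  0.1   0.14  0.03  0.09 -0.17 -0.08]
7.85 [ 458.1 -217.6  271.5] [ 0.051  0.01  -0.999] [0.028 1.    0.011] [ 0.8 -2.5 -1.6] [ 0.565  0.768 -0.333  2.044  0.593  0.37   1.313] [ 0.01 -0.01 -0.01 -0.01 -0.02  0.03  0.02]
7.85 [ 458.1 -217.6  271.5] [[-0.998, 0.028, 0.051], [0.028, 1.0, 0.01], [-0.051, 0.011, -0.999]] [ 0.8 -2.5 -1.6] [[0.03, 0.94, 0.34, 384.87], [1.0, -0.03, 0.0, -215.87], [0.01, 0.34, -0.94, 235.9]] 276.8553338508823
176 [(283, 296), (324, 344)] [(432.7, -239.8), (433.0, -230.6), (433.6, -212.7), (434.0, -198.7)]
181 [(283, 303), (325, 344)] [(436.2, -240.1), (436.6, -226.1), (437.1, -212.1), (437.5, -198.7)]
186 [(284, 304), (325, 345)] [(439.7, -239.7), (440.1, -225.6), (440.6, -212.2), (441.0, -198.0)]
191 [(285, 305), (326, 345)] [(443.2, -239.3), (443.7, -225.1), (444.1, -211.6), (444.6, -198.0)]
196 [(286, 305), (326, 346)] [(446.8, -238.8), (447.3, -225.2), (447.7, -211.6), (448.2, -197.3)]
201 [(286, 306), (327, 346)] [(450.5, -239.1), (450.9, -224.7), (451.4, -211.0), (451.8, -197.3)]
206 [(287, 307), (328, 346)] [(454.2, -238.7), (454.6, -224.2), (455.1, -210.4), (455.5, -197.3)]
211 [(288, 307), (330, 347)] [(457.9, -238.2), (458.4, -224.4), (458.9, -209.1), (459.3, -196.6)]
rows 207 316
207 317 321 [ 428.2 -216.1  127. ]
215 306 331 [ 431.9 -216.4  127. ]
223 305 332 [ 435.6 -216.6  127. ]
231 302 338 [ 439.5 -216.   127. ]
239 307 331 [ 443.4 -216.6  127. ]
247 307 331 [ 447.4 -216.7  127. ]
255 309 330 [ 451.6 -216.6  127. ]
263 309 330 [ 455.8 -216.7  127. ]
271 310 329 [ 460.1 -216.8  127. ]
279 310 329 [ 464.5 -217.   127. ]
287 310 329 [ 469.1 -217.1  127. ]
```

Emit:
servo_tool(motion=[0, 0, -0.001, 0, 0, 0, 0.0003, 0, 0.006, 0, 0, 0.0003, 0, 0.006, 0])

```text
clock: 8.2
tcp_pos: [458.5, -218.3, 259.6]
tool_rot: [0.026, 0.014, 1.0, 0.005]
ft_force: [-0.7, -0.3, -0.6]
gripper_width: 10.1
```

```bash
python3 s.py
```

```text
8.2 [ 458.5 -218.3  259.6] [ 0.052  0.01  -0.999] [0.028 1.    0.011] [-0.7 -0.3 -0.6] [ 0.551  0.789 -0.309  2.049  0.609  0.339  1.3  ] [-0.08  0.1   0.13  0.03  0.08 -0.17 -0.07]
8.25 [ 458.2 -218.1  258.7] [ 0.051  0.01  -0.999] [0.027 1.    0.012] [ 1.4  0.6 -1.1] [ 0.551  0.79  -0.309  2.05   0.61   0.338  1.3  ] [ 0.01 -0.01 -0.01  0.   -0.01  0.03  0.02]
```

Emit:
servo_tool(motion=[0, 0.0003, 0, 0.006, 0, 0, 0.0003, 0, 0.006, 0, 0, 0.0002, 0, 0.004, 0])

```text
clock: 8.55
tcp_pos: [458.3, -217.6, 241.4]
tool_rot: [0.025, 0.014, 1.0, 0.006]
ft_force: [0.8, -0.5, -0.9]
gripper_width: 10.3
```

```bash
python3 s.py
```

```text
8.55 [ 458.3 -217.6  241.4] [ 0.051  0.011 -0.999] [0.027 1.    0.012] [ 0.8 -0.5 -0.9] [ 0.527  0.82  -0.272  2.058  0.631  0.291  1.281] [-0.06  0.08  0.09  0.02  0.05 -0.12 -0.04]
8.6 [ 458.2 -217.5  240.9] [ 0.05   0.011 -0.999] [0.027 1.    0.013] [-0.5  0.  -0.4] [ 0.527  0.821 -0.271  2.058  0.631  0.291  1.281] [ 0.01 -0.01 -0.01 -0.   -0.01  0.02  0.01]
```

Emit:
servo_tool(motion=[0, 0, 0, 0.0015, 0, 0, 0, 0, 0, 0])

```text
clock: 8.8
tcp_pos: [458.3, -217.4, 239.3]
tool_rot: [0.025, 0.013, 1.0, 0.006]
ft_force: [-1.2, 0.7, 2.4]
gripper_width: 10.5
```

```bash
python3 s.py
```

```text
8.8 [ 458.3 -217.4  239.3] [ 0.05   0.011 -0.999] [0.026 1.    0.012] [-1.2  0.7  2.4] [ 0.524  0.824 -0.268  2.058  0.633  0.287  1.279] [-0. -0.  0.  0.  0. -0. -0.]
8.85 [ 458.3 -217.4  239.4] [ 0.05   0.011 -0.999] [0.027 1.    0.012] [-0.5 -0.6  1.8] [ 0.524  0.824 -0.268  2.058  0.633  0.287  1.279] [ 0. -0. -0.  0.  0. -0.  0.]
```

```bash
python3 - <<'E'
from h import *
a=read_camera('side');b=read_camera('scene')
x=cv2.resize(a[150:210,310:360],None,fx=8,fy=8,interpolation=cv2.INTER_CUBIC)
y=cv2.resize(b[215:275,345:395],None,fx=8,fy=8,interpolation=cv2.INTER_CUBIC)
save(np.hstack([x,y]),'p7.png')
E
```

```text
(no output)
```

View pics/p7.png

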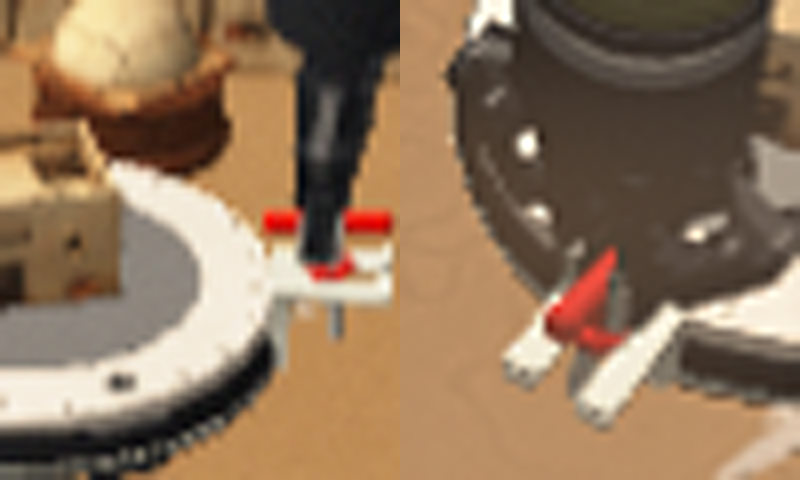

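Collar sits on the fork with the shank hanging below it. I'll nudge it slightly towards the seat, release and rise.

Emit:
servo_tool(motion=[0, -0.0015, 0, 0, 0, 0.3, 0, 0, 0, 0, 0.45, 0, 0, 0, 0, 0.45, 0, 0, 0, 0, 0.45, 0, 0, -0.012, 0, 0.45, 0, 0, -0.03, 0, 0.45, 0, 0, -0.04, 0, 0.45, 0, 0, -0.04, 0, 0.45, 0, 0, 0, 0])

```text
clock: 9.85
tcp_pos: [454.4, -218.5, 364.4]
tool_rot: [0.024, 0.013, 1.0, 0.007]
ft_force: [0.3, -0.3, 0.4]
gripper_width: 38.4
```

```bash
python3 s.py; python3 w.py w8; python3 - <<'E'
from h import *
import json
a=read_camera('side');b=read_camera('scene');w=cv2.imread('pics/w8.png')[:,:,::-1]
x=cv2.resize(a[155:215,310:370],None,fx=5,fy=5,interpolation=cv2.INTER_CUBIC)
y=cv2.resize(b[215:275,345:405],None,fx=5,fy=5,interpolation=cv2.INTER_CUBIC)
z=w[100:300,170:470]; z=cv2.resize(z,(600,300)) if 0 else cv2.resize(z,(450,300))
save(np.hstack([x,y[:, :],z[:,150:350]]),'p8.png')
# gluebottle position
C={c:calibration(c) for c in('scene','side')}
print('glue cap',tri([ray((313.3,207),C['scene']),ray((334,213.5),C['side'])]))
E
```

```text
9.85 [ 454.4 -218.5  364.4] [ 0.049  0.013 -0.999] [0.025 1.    0.014] [ 0.3 -0.3  0.4] [ 0.683  0.624 -0.505  1.976  0.467  0.61   1.427] [-0.01  0.05  0.03  0.05  0.01 -0.03 -0.01]
9.9 [ 453.7 -218.5  362.5] [ 0.045  0.014 -0.999] [0.025 1.    0.015] [0.8 0.4 0. ] [ 0.681  0.626 -0.502  1.978  0.468  0.609  1.426] [-0.02  0.05  0.04  0.04  0.02 -0.02 -0.01]
9.9 [ 453.7 -218.5  362.5] [[-0.999, 0.025, 0.045], [0.026, 1.0, 0.014], [-0.045, 0.015, -0.999]] [0.8 0.4 0. ] [[0.03, 0.94, 0.34, 380.25], [1.0, -0.03, 0.0, -216.77], [0.01, 0.34, -0.94, 327.28]] 276.8553338508823
glue cap (array([497.78900327,   8.40110773,  66.93584139]), [0.13180424595572657, 0.13180424595566964])
```

View pics/p8.png

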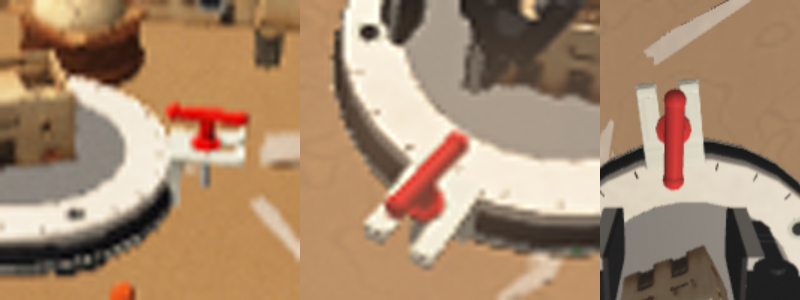

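Emit:
servo_tool(motion=[1, 0, 0, 0, -0.149, 1, 0, 0, 0, -0.149, 1, 0, 0, 0, -0.149, 1, 0, 0, 0, -0.149, 1, 0, 0, 0, -0.149, 1, 0, 0, 0, -0.149, 1, 0, 0, 0, -0.149, 1, 0, 0, 0, -0.149, 1, 0, 0, 0, -0.149, 1, 0, 0, 0, -0.149])

```text
clock: 11.05
tcp_pos: [448.9, -216.1, 343.5]
tool_rot: [0.013, -0.674, 0.738, 0.006]
ft_force: [0.1, 0.8, -0.0]
gripper_width: 85.2
```

```bash
python3 s.py; python3 w.py w9
```

```text
11.05 [ 448.9 -216.1  343.5] [ 0.011  0.028 -1.   ] [-0.996  0.09  -0.009] [ 0.1  0.8 -0. ] [ 0.901  0.767 -0.908  1.984  0.815  0.8    2.575] [ 0.19  0.17 -0.38  0.    0.28  0.23  1.2 ]
11.1 [ 448.7 -216.4  343.1] [ 0.011  0.028 -1.   ] [-0.996  0.085 -0.008] [ 0.2  0.1 -0.8] [ 0.902  0.768 -0.909  1.984  0.816  0.801  2.579] [-0.01 -0.02  0.05  0.   -0.05 -0.04 -0.24]
11.1 [ 448.7 -216.4  343.1] [[-0.085, -0.996, 0.011], [-0.996, 0.085, 0.028], [-0.029, -0.008, -1.0]] [ 0.2  0.1 -0.8] [[-1.0, 0.08, 0.03, 443.27], [0.09, 0.94, 0.32, -291.41], [-0.01, 0.32, -0.95, 309.1]] 276.8553338508823
```

View pics/w9.png

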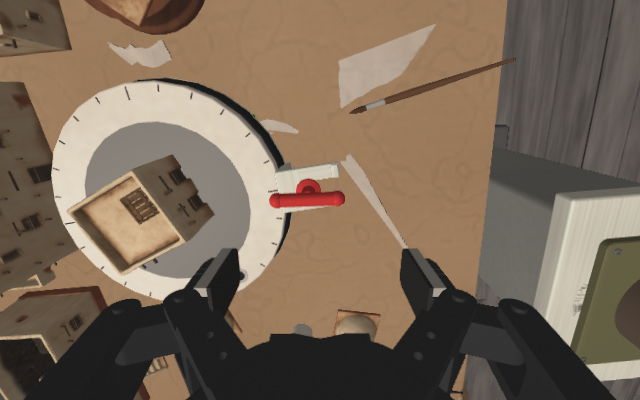

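Emit:
servo_tool(motion=[0, 0, 0, -0.02, 0.149, 0, 0, 0, -0.03, 0.149, 0, 0, 0, -0.03, 0.149, 0, 0, 0, -0.03, 0.149, 0, 0, 0, -0.03, 0.149, 0, 0, 0, -0.03, 0.149, 0, 0, 0, -0.03, 0.149, 0, 0, 0, -0.03, 0.149, 0, 0, 0, -0.03, 0.149, 0, 0, 0, -0.03, 0.149])

```text
clock: 12.15
tcp_pos: [446.3, -226.6, 631.2]
tool_rot: [-0.005, 0.017, 1.0, 0.021]
ft_force: [0.5, -0.7, -0.8]
gripper_width: 0.5
```

```bash
python3 s.py
```

```text
12.15 [ 446.3 -226.6  631.2] [-0.008  0.043 -0.999] [0.034 0.999 0.043] [ 0.5 -0.7 -0.8] [ 0.852  0.366 -0.704  1.513  0.197  1.364  1.675] [-0.21 -0.23  0.36 -0.69 -0.3   0.77 -1.15]
12.2 [ 447.3 -226.3  636.2] [ 0.     0.04  -0.999] [0.04  0.998 0.04 ] [ 2.7 -0.6  3.7] [ 0.851  0.362 -0.704  1.504  0.197  1.367  1.67 ] [ 0.01  0.01 -0.05  0.07  0.05 -0.13  0.21]
```

Emit:
servo_tool(motion=[0, -0.015, 0.035, -0.02, 0, 0, -0.015, 0.035, -0.02, 0, 0, -0.015, 0.035, -0.02, 0, 0, -0.015, 0.035, -0.02, 0, 0, -0.015, 0.035, -0.02, 0, 0, -0.015, 0.035, -0.02, 0, 0, -0.015, 0.035, -0.02, 0, 0, -0.015, 0.035, -0.02, 0, 0, -0.015, 0.035, -0.02, 0])

```text
clock: 13.1
tcp_pos: [603.2, 61.5, 812.3]
tool_rot: [-0.011, 0.041, 0.999, 0.023]
ft_force: [1.2, -2.3, -1.3]
gripper_width: 0.2
```

```bash
python3 s.py
```

```text
13.1 [603.2  61.5 812.3] [-0.02   0.047 -0.999] [0.082 0.996 0.045] [ 1.2 -2.3 -1.3] [-0.019  0.564 -0.474  0.573  0.22   2.044  1.163] [-1.23  0.3   2.41 -1.21 -1.02  0.57  0.48]
13.15 [604.8  62.  811.6] [-0.019  0.04  -0.999] [0.088 0.995 0.038] [-0.5 -3.1 -2.2] [-0.031  0.566 -0.447  0.569  0.213  2.044  1.166] [ 0.14 -0.02 -0.22  0.14  0.16 -0.11 -0.06]
```

Emit:
servo_tool(motion=[0, 0, 0, -0.02, 0, 0, 0, 0, -0.02, 0, 0, 0, 0, -0.02, 0, 0, 0, 0, -0.02, 0])

```text
clock: 13.55
tcp_pos: [592.3, 55.0, 836.2]
tool_rot: [-0.009, 0.052, 0.998, 0.021]
ft_force: [0.3, -0.3, 0.4]
gripper_width: 0.1
```

```bash
python3 s.py
```

```text
13.55 [592.3  55.  836.2] [-0.016  0.043 -0.999] [0.104 0.994 0.041] [ 0.3 -0.3  0.4] [-0.209  0.553  0.181  0.516 -0.16   2.088  1.335] [ 0.03 -0.17 -0.2   0.06  0.11 -0.   -0.07]
13.6 [590.6  55.3 838.2] [-0.013  0.045 -0.999] [0.101 0.994 0.044] [-1.  -0.5  1.7] [-0.207  0.55   0.173  0.514 -0.157  2.089  1.334] [ 0.03 -0.01 -0.13 -0.01  0.02  0.01  0.  ]
```

Emit:
servo_tool(motion=[0, -0.03, 0, -0.03, 0, 0, -0.03, 0, -0.03, 0, 0, -0.03, 0, -0.03, 0, 0, -0.03, 0, -0.03, 0])

```text
clock: 14.0
tcp_pos: [617.9, 33.0, 854.1]
tool_rot: [0.05, 0.051, 0.997, 0.037]
ft_force: [-0.1, 0.5, -0.6]
gripper_width: 0.2
```

```bash
python3 s.py
```

```text
14.0 [617.9  33.  854.1] [ 0.103  0.068 -0.992] [0.097 0.992 0.078] [-0.1  0.5 -0.6] [-0.154  0.613  0.223  0.338 -0.228  2.088  1.367] [ 0.13  0.13  0.16 -0.42 -0.23  0.    0.07]
14.05 [618.2  32.1 854.4] [ 0.105  0.067 -0.992] [0.099 0.992 0.078] [ 1.7  0.4 -0.2] [-0.153  0.614  0.225  0.336 -0.229  2.087  1.367] [-0.01 -0.02 -0.01  0.04  0.03  0.01 -0.01]
```

Emit:
servo_tool(motion=[0, -0.035, 0, -0.03, 0, 0, -0.035, 0, -0.03, 0, 0, -0.035, 0, -0.03, 0, 0, -0.035, 0, -0.03, 0, 0, -0.035, 0, -0.03, 0, 0, -0.035, 0, -0.03, 0])

```text
clock: 14.65
tcp_pos: [631.9, -5.8, 882.9]
tool_rot: [0.129, 0.054, 0.988, 0.06]
ft_force: [-1.0, -0.5, 0.2]
gripper_width: -0.0
```

```bash
python3 s.py
```

```text
14.65 [631.9  -5.8 882.9] [ 0.262  0.104 -0.96 ] [0.092 0.987 0.132] [-1.  -0.5  0.2] [-0.085  0.691  0.827  0.137 -0.859  2.088  1.435] [ 0.03  0.07  2.22  0.   -2.14  0.    0.23]
14.7 [631.3  -7.7 883.8] [ 0.264  0.095 -0.96 ] [0.101 0.987 0.126] [-0.3 -0.9  1.9] [-0.084  0.691  0.849  0.138 -0.869  2.088  1.436] [-0.01 -0.02 -0.33  0.    0.46  0.01 -0.04]
```

```bash
cat > k.py <<'E'
from h import *
import sys
# keys fitted; usage: k.py key out_mm down_slope_mm [lat_mm]
K0={'white':[622.2,251.9,85.6],'yellow':[620.6,163.9,85.6],'orange':[585.7,252.5,61.],'green':[584.9,208.5,61.]}
Rz=R.from_euler('z',np.radians(-1)).as_matrix(); t=np.radians(34)
n=Rz@[-np.sin(t),0,np.cos(t)]; u=Rz@[np.cos(t),0,np.sin(t)]; v=Rz@[0,1,0]
s,p,r=st(); key,out,ds=sys.argv[1],float(sys.argv[2]),float(sys.argv[3])
cor=[np.array([a,b,173.]) for a in(-10,10) for b in(-13,13)]
c=min(cor,key=lambda q:(r@q)@n)           # corner deepest into panel
tip=p+r@np.array([0,0,173.]); con=p+r@c
tgt_y=5*np.sign(c[1])
T=np.array(K0[key])+out*n-ds*u
# lateral: place contact corner 6 mm to its own side of the key's middle
T=T+v*(6*np.sign(((r@c)-(r@[0,0,173.]))@v))
d=T-con
print('clk',round(s['clock'],2),'tcp',p.round(1),'z',r[:,2].round(3),'y',r[:,1].round(3),'F',np.round(s['ft_force'],1),'q',np.round(s['joint_pos'],2))
print('contact corner',c,'rel key: out %.1f up %.1f lat %.1f'%tuple(((con-K0[key])@a) for a in(n,u,v)))
print('world delta',d.round(1),'tool mm',(r.T@d).round(1),' press dir -n in tool',(r.T@-n).round(3))
E
python3 k.py yellow 60 5
```

```text
clk 14.7 tcp [631.3  -7.7 883.8] z [ 0.264  0.095 -0.96 ] y [0.101 0.987 0.126] F [-0.3 -0.9  1.9] q [-0.08  0.69  0.85  0.14 -0.87  2.09  1.44]
contact corner [-10. -13. 173.] rel key: out 487.0 up 410.0 lat -168.1
world delta [-102.5  163.9 -586.1] tool mm [266.8  77.8 551. ]  press dir -n in tool [-0.329 -0.058  0.942]
```

Emit:
servo_tool(motion=[0, 0.01, 0.003, 0.02, 0, 0, 0.015, 0.004, 0.03, 0, 0, 0.02, 0.006, 0.042, 0, 0, 0.02, 0.006, 0.042, 0, 0, 0.02, 0.006, 0.042, 0, 0, 0.02, 0.006, 0.042, 0, 0, 0.02, 0.006, 0.042, 0, 0, 0.02, 0.006, 0.042, 0, 0, 0.02, 0.006, 0.042, 0])

```text
clock: 15.6
tcp_pos: [568.1, 101.0, 526.0]
tool_rot: [0.115, 0.041, 0.991, 0.055]
ft_force: [-0.1, 0.3, 0.0]
gripper_width: -0.4
```

```bash
python3 k.py white 60 5; python3 k.py yellow 60 5
```

```text
clk 15.6 tcp [568.1 101.  526. ] z [ 0.232  0.099 -0.968] y [0.069 0.991 0.118] F [-0.1  0.3  0. ] q [-0.78  0.59  0.95  1.69 -0.73  0.95  1.91]
contact corner [-10. -13. 173.] rel key: out 228.3 up 150.9 lat -147.6
world delta [ -32.6  142.2 -226.7] tool mm [ 95.5 112.  225.9]  press dir -n in tool [-0.359 -0.069  0.931]
clk 15.6 tcp [568.1 101.  526. ] z [ 0.232  0.099 -0.968] y [0.069 0.991 0.118] F [-0.1  0.3  0. ] q [-0.78  0.59  0.95  1.69 -0.73  0.95  1.91]
contact corner [-10. -13. 173.] rel key: out 228.3 up 150.9 lat -59.6
world delta [ -34.2   54.2 -226.7] tool mm [ 88.8  24.7 216.8]  press dir -n in tool [-0.359 -0.069  0.931]
```

Emit:
servo_tool(motion=[0, 0.016, 0.019, 0.035, 0, 0, 0.016, 0.019, 0.035, 0, 0, 0.016, 0.019, 0.035, 0, 0, 0.016, 0.019, 0.035, 0, 0, 0.016, 0.018, 0.035, 0, 0, 0.01, 0.008, 0.02, 0, 0, 0, 0, 0, 0])

```text
clock: 16.3
tcp_pos: [502.9, 255.9, 303.2]
tool_rot: [0.08, 0.008, 0.995, 0.059]
ft_force: [-0.1, 0.2, 0.3]
gripper_width: -0.3
```

```bash
python3 w.py w10; python3 k.py white 60 5
```

```text
16.3 [502.9 255.9 303.2] [[-0.987, 0.006, 0.16], [0.025, 0.993, 0.117], [-0.158, 0.119, -0.98]] [-0.1  0.2  0.3] [[0.01, 0.9, 0.44, 433.94], [0.99, -0.06, 0.1, 260.76], [0.12, 0.44, -0.89, 260.02]] 276.8553338508823
clk 16.35 tcp [503.8 255.2 304.5] z [ 0.163  0.117 -0.98 ] y [0.008 0.993 0.12 ] F [0.1 0.6 0.1] q [-0.82  0.78  0.47  1.96 -0.98  0.42  1.94]
contact corner [-10. -13. 173.] rel key: out 86.1 up -39.2 lat 8.9
world delta [ 42.7 -15.6  -2.5] tool mm [-42.1 -15.5   7.5]  press dir -n in tool [-0.419 -0.105  0.902]
```

Emit:
servo_tool(motion=[0, -0.015, 0.005, -0.042, 0, 0, -0.015, 0.005, -0.042, 0, 0, -0.015, 0.005, -0.042, 0, 0, -0.015, 0.005, -0.042, 0, 0, -0.015, 0.005, -0.042, 0, 0, -0.015, 0.005, -0.042, 0, 0, -0.015, 0.005, -0.042, 0, 0, -0.015, 0.005, -0.042, 0, 0, -0.015, 0.005, -0.042, 0, 0, -0.015, 0.005, -0.042, 0])

```text
clock: 17.35
tcp_pos: [581.6, 247.0, 768.3]
tool_rot: [0.075, 0.005, 0.996, 0.05]
ft_force: [1.5, 0.5, 0.8]
gripper_width: -0.3
```

```bash
python3 k.py white 60 5
```

```text
clk 17.35 tcp [581.6 247.  768.3] z [ 0.149  0.099 -0.984] y [0.003 0.995 0.101] F [1.5 0.5 0.8] q [-0.8   0.59  0.9   0.86 -0.55  1.7   1.41]
contact corner [-10. -13. 173.] rel key: out 427.8 up 282.6 lat -0.9
world delta [ -32.9   -4.5 -465.7] tool mm [101.4 -51.4 452.9]  press dir -n in tool [-0.43  -0.091  0.898]
```

Emit:
servo_tool(motion=[0, -0.035, 0, -0.03, 0, 0, -0.035, 0, -0.03, 0, 0, -0.035, 0, -0.03, 0, 0, -0.035, 0, -0.03, 0, 0, -0.035, 0, -0.03, 0, 0, -0.035, 0, -0.03, 0, 0, -0.035, 0, -0.03, 0])

```text
clock: 18.05
tcp_pos: [611.4, 163.9, 883.5]
tool_rot: [0.122, 0.024, 0.99, 0.071]
ft_force: [-0.2, 0.1, 1.1]
gripper_width: -0.0
```

```bash
python3 k.py white 60 5
```

```text
clk 18.05 tcp [611.4 163.9 883.5] z [ 0.245  0.134 -0.96 ] y [0.03  0.989 0.146] F [-0.2  0.1  1.1] q [-0.37  0.7   1.03  0.13 -1.    2.09  1.26]
contact corner [-10. -13. 173.] rel key: out 500.6 up 388.6 lat -77.7
world delta [ -78.7   73.  -585.4] tool mm [220.3 -15.4 552.6]  press dir -n in tool [-0.345 -0.113  0.932]
```

Emit:
servo_tool(motion=[0, 0.01, 0, -0.045, 0, 0, 0.01, 0, -0.045, 0, 0, 0.01, 0, -0.045, 0, 0, 0.01, 0, -0.045, 0, 0, 0.01, 0, -0.045, 0])

```text
clock: 18.55
tcp_pos: [494.9, 136.0, 999.2]
tool_rot: [0.214, 0.021, 0.971, 0.106]
ft_force: [0.1, -0.8, 1.4]
gripper_width: -0.2
```

```bash
python3 k.py white 60 5
```

```text
clk 18.55 tcp [494.9 136.  999.2] z [ 0.42   0.197 -0.886] y [-0.004  0.976  0.216] F [ 0.1 -0.8  1.4] q [-0.41  0.5   1.05  0.13 -1.    2.09  1.24]
contact corner [-10. -13. 173.] rel key: out 655.9 up 389.5 lat -96.1
world delta [   7.7   90.  -714.7] tool mm [294.3 -66.3 654.1]  press dir -n in tool [-0.168 -0.191  0.967]
```

Emit:
servo_tool(motion=[0, 0.01, -0.002, 0.02, 0, 0, 0.018, -0.004, 0.04, 0, 0, 0.018, -0.004, 0.04, 0, 0, 0.018, -0.004, 0.04, 0, 0, 0.018, -0.004, 0.04, 0, 0, 0.018, -0.004, 0.04, 0, 0, 0.018, -0.004, 0.04, 0, 0, 0.018, -0.004, 0.04, 0, 0, 0.018, -0.004, 0.04, 0, 0, 0.018, -0.004, 0.04, 0])

```text
clock: 19.55
tcp_pos: [498.6, 189.7, 625.1]
tool_rot: [0.232, 0.006, 0.965, 0.122]
ft_force: [0.9, 1.5, 0.1]
gripper_width: -0.2
```

```bash
python3 k.py white 60 5
```

```text
clk 19.55 tcp [498.6 189.7 625.1] z [ 0.45   0.233 -0.862] y [-0.044  0.97   0.239] F [0.9 1.5 0.1] q [-1.23  0.45  1.26  1.75 -0.85  0.87  1.9 ]
contact corner [-10. -13. 173.] rel key: out 344.7 up 189.4 lat -35.9
world delta [  -1.5   29.9 -344.7] tool mm [157.4 -53.2 303.6]  press dir -n in tool [-0.129 -0.232  0.964]
```

Emit:
servo_tool(motion=[0, 0.02, -0.007, 0.038, 0, 0, 0.02, -0.007, 0.038, 0, 0, 0.02, -0.007, 0.038, 0, 0, 0.02, -0.007, 0.038, 0, 0, 0.02, -0.007, 0.038, 0, 0, 0.02, -0.006, 0.038, 0, 0, 0.015, -0.005, 0.025, 0, 0, 0, 0, 0, 0])

```text
clock: 20.35
tcp_pos: [500.4, 222.1, 394.0]
tool_rot: [0.22, -0.008, 0.967, 0.125]
ft_force: [-0.5, -0.4, 1.0]
gripper_width: -0.2
```

```bash
python3 w.py w11; python3 k.py white 60 5
```

```text
20.35 [500.4 222.1 394. ] [[-0.903, -0.07, 0.424], [0.04, 0.968, 0.246], [-0.428, 0.239, -0.871]] [-0.5 -0.4  1. ] [[-0.07, 0.74, 0.67, 445.92], [0.97, -0.11, 0.22, 232.1], [0.24, 0.67, -0.71, 333.77]] 276.8553338508823
clk 20.4 tcp [500.7 221.8 395.3] z [ 0.428  0.245 -0.87 ] y [-0.07   0.969  0.239] F [ 0.2 -0.3  0.8] q [-0.53  0.54  0.05  2.06 -1.    0.04  2.08]
contact corner [-10. -13. 173.] rel key: out 154.0 up 58.6 lat -1.4
world delta [  -0.2   -4.6 -113.5] tool mm [ 49.  -31.5  97.5]  press dir -n in tool [-0.147 -0.246  0.958]
```

Emit:
servo_tool(motion=[0, 0.01, -0.006, 0.02, 0, 0, 0.01, -0.006, 0.02, 0, 0, 0.01, -0.006, 0.02, 0, 0, 0.01, -0.006, 0.02, 0, 0, 0, 0, 0, 0])

```text
clock: 20.9
tcp_pos: [533.1, 232.0, 341.4]
tool_rot: [0.199, -0.011, 0.974, 0.112]
ft_force: [-0.6, -0.3, 0.6]
gripper_width: -0.2
```

```bash
python3 k.py white 60 5
```

```text
clk 20.9 tcp [533.1 232.  341.4] z [ 0.385  0.223 -0.896] y [-0.065  0.975  0.214] F [-0.6 -0.3  0.6] q [-0.5   0.67  0.03  1.99 -1.    0.04  2.1 ]
contact corner [-10. -13. 173.] rel key: out 91.6 up 46.6 lat 5.4
world delta [-25.3 -11.  -55. ] tool mm [ 44.4 -20.9  37.1]  press dir -n in tool [-0.192 -0.224  0.956]
```

Emit:
servo_tool(motion=[0, 0.025, -0.005, 0.005, 0, 0, 0.025, -0.005, 0.005, 0, 0, 0.025, -0.005, 0.005, 0, 0, 0.02, -0.005, 0.01, 0, 0, 0, 0, 0, 0])

```text
clock: 21.4
tcp_pos: [489.0, 236.2, 323.7]
tool_rot: [0.16, -0.013, 0.982, 0.095]
ft_force: [0.3, 0.4, 1.0]
gripper_width: 0.2
```

```bash
python3 k.py white 60 5
```

```text
clk 21.4 tcp [489.  236.2 323.7] z [ 0.313  0.191 -0.93 ] y [-0.057  0.981  0.183] F [0.3 0.4 1. ] q [-0.56  0.67  0.05  2.08 -1.    0.04  2.06]
contact corner [-10. -13. 173.] rel key: out 103.2 up -13.6 lat 3.4
world delta [ 31.1 -10.  -31. ] tool mm [-19.7 -17.2  36.7]  press dir -n in tool [-0.267 -0.193  0.944]
```

Emit:
servo_tool(motion=[0, -0.01, -0.008, 0.018, 0, 0, -0.01, -0.008, 0.018, 0, 0, 0, 0, 0, 0])

```text
clock: 21.7
tcp_pos: [522.9, 229.0, 296.4]
tool_rot: [0.159, -0.014, 0.983, 0.095]
ft_force: [-0.9, -0.5, -0.1]
gripper_width: -0.2
```

```bash
python3 w.py w12;  python3 k.py white 60 5; python3 k.py white 20 5
```

```text
21.7 [522.9 229.  296.4] [[-0.949, -0.058, 0.309], [0.002, 0.982, 0.191], [-0.314, 0.182, -0.932]] [-0.9 -0.5 -0.1] [[-0.06, 0.82, 0.58, 461.31], [0.98, -0.06, 0.18, 234.36], [0.18, 0.58, -0.8, 242.9]] 276.8553338508823
clk 21.75 tcp [521.9 229.6 297. ] z [ 0.308  0.192 -0.932] y [-0.059  0.981  0.182] F [ 0.2  0.3 -0.8] q [-0.5   0.74  0.02  2.01 -1.    0.04  2.11]
contact corner [-10. -13. 173.] rel key: out 62.7 up -1.9 lat -2.6
world delta [-1.1 -3.4 -4. ] tool mm [ 2.3 -4.   2.7]  press dir -n in tool [-0.27  -0.194  0.943]
clk 21.75 tcp [521.9 229.6 297. ] z [ 0.308  0.192 -0.932] y [-0.059  0.981  0.182] F [ 0.2  0.3 -0.8] q [-0.5   0.74  0.02  2.01 -1.    0.04  2.11]
contact corner [-10. -13. 173.] rel key: out 62.7 up -1.9 lat -2.6
world delta [ 21.3  -3.8 -37.2] tool mm [ -8.5 -11.8  40.5]  press dir -n in tool [-0.27  -0.194  0.943]
```

View pics/w12.png

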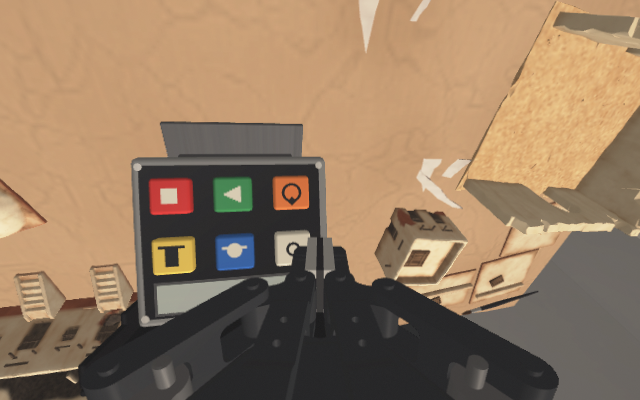

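```bash
python3 - <<'E'
from h import *
import json
np.set_printoptions(precision=1,suppress=True)
c=json.load(open('w12.json'))
K0={'red':[584.1,164.5,61],'green':[584.9,208.5,61.],'orange':[585.7,252.5,61.],'yellow':[620.6,163.9,85.6],'blue':[621.4,207.9,85.6]}
px=[(170.5,196),(233,194.5),(291.5,193),(174,256),(235,251.5)]
for (n,p),q in zip(K0.items(),px): print(n,proj(p,c)[0],q, (atz(q,c,p[2])-p)[:2])
E
```

```text
red [172.5 198.6] (170.5, 196) [-2.4 -0.8]
green [234.  196.1] (233, 194.5) [-1.5 -0.6]
orange [291.4 193.8] (291.5, 193) [-0.7  0.1]
yellow [176.  257.7] (174, 256) [-1.9 -0.9]
blue [236.9 253.1] (235, 251.5) [-1.9 -1.2]
```

Emit:
servo_tool(motion=[0, -0.004, -0.005, 0.016, 0, 0, -0.004, -0.005, 0.016, 0, 0, -0.003, -0.003, 0.012, 0, 0, 0, 0, 0, 0])

```text
clock: 22.15
tcp_pos: [552.0, 228.6, 262.4]
tool_rot: [0.153, -0.016, 0.984, 0.094]
ft_force: [-0.4, 0.5, 0.5]
gripper_width: -0.0
```

```bash
python3 k.py white 0 5
```

```text
clk 22.15 tcp [552.  228.6 262.4] z [ 0.299  0.19  -0.935] y [-0.061  0.982  0.181] F [-0.4  0.5  0.5] q [-0.46  0.82 -0.    1.94 -1.    0.04  2.14]
contact corner [-10. -13. 173.] rel key: out 17.6 up 2.0 lat -3.3
world delta [  4.   -2.8 -18.6] tool mm [ 1.9 -6.3 18. ]  press dir -n in tool [-0.28  -0.193  0.94 ]
```

Emit:
servo_tool(motion=[0, 0.005, -0.004, 0.008, 0, 0, 0.003, -0.003, 0.006, 0, 0, 0, 0, 0, 0])

```text
clock: 22.45
tcp_pos: [555.0, 226.8, 250.4]
tool_rot: [0.147, -0.017, 0.985, 0.092]
ft_force: [-0.3, 0.7, 0.6]
gripper_width: 0.2
```

```bash
python3 k.py white 0 5
```

```text
clk 22.45 tcp [555.  226.8 250.4] z [ 0.286  0.187 -0.94 ] y [-0.06   0.982  0.177] F [-0.3  0.7  0.6] q [-0.45  0.84 -0.01  1.93 -1.    0.04  2.15]
contact corner [-10. -13. 173.] rel key: out 6.4 up -4.3 lat -5.6
world delta [ 3.  -0.5 -5.7] tool mm [-1.2 -1.7  6.1]  press dir -n in tool [-0.292 -0.19   0.937]
```

Emit:
servo_tool(motion=[0, 0, -0.001, 0.006, 0, 0, 0, 0, 0, 0])

```text
clock: 22.65
tcp_pos: [558.2, 227.3, 245.8]
tool_rot: [0.146, -0.017, 0.985, 0.092]
ft_force: [-2.2, -1.0, 2.8]
gripper_width: -0.4
```

```bash
python3 k.py white -5 5
```

```text
clk 22.65 tcp [558.2 227.3 245.8] z [ 0.285  0.186 -0.94 ] y [-0.06   0.982  0.176] F [-2.2 -1.   2.8] q [-0.45  0.85 -0.01  1.92 -1.    0.04  2.15]
contact corner [-10. -13. 173.] rel key: out 0.9 up -4.5 lat -5.2
world delta [ 2.9 -0.9 -5.2] tool mm [-1.3 -1.9  5.5]  press dir -n in tool [-0.293 -0.189  0.937]
```

Emit:
servo_tool(motion=[0, -0.0005, -0.0005, 0.003, 0, 0, 0, 0, 0, 0])

```text
clock: 22.85
tcp_pos: [559.7, 227.2, 243.7]
tool_rot: [0.146, -0.017, 0.985, 0.092]
ft_force: [-2.0, -1.9, 3.9]
gripper_width: 0.0
```

```bash
python3 k.py white 10 5; python3 - <<'E'
from h import *
F=[]
for i in range(4):
    F.append(bot.state()['ft_force']); read_camera('side')
print(np.mean(F,0))
E
```

```text
clk 22.85 tcp [559.7 227.2 243.7] z [ 0.285  0.186 -0.94 ] y [-0.06   0.983  0.176] F [-2.  -1.9  3.9] q [-0.44  0.86 -0.01  1.92 -1.    0.04  2.15]
contact corner [-10. -13. 173.] rel key: out -1.7 up -4.5 lat -5.2
world delta [-7.  -0.7  9.4] tool mm [  3.9   1.4 -11. ]  press dir -n in tool [-0.294 -0.189  0.937]
[-2.39485385 -1.54186015  4.30754153]
```

White is pressed, with about 4.9 N normal force (roughly 7 mm travel). Releasing it and going to yellow.

Emit:
servo_tool(motion=[0, 0.004, 0.002, -0.012, 0, 0, 0.004, 0.002, -0.012, 0, 0, 0, -0.025, -0.003, 0, 0, 0, -0.025, -0.003, 0, 0, 0, -0.025, -0.003, 0, 0, 0, 0, 0, 0])

```text
clock: 23.65
tcp_pos: [548.8, 153.8, 268.3]
tool_rot: [0.142, -0.021, 0.985, 0.092]
ft_force: [-0.6, -0.8, -1.2]
gripper_width: 0.1
```

```bash
python3 k.py yellow 15 5
```

```text
clk 23.65 tcp [548.8 153.8 268.3] z [ 0.277  0.188 -0.942] y [-0.067  0.982  0.176] F [-0.6 -0.8 -1.2] q [-0.28  0.79 -0.07  2.   -1.    0.04  2.28]
contact corner [-10. -13. 173.] rel key: out 24.4 up -0.1 lat 9.5
world delta [  0.9 -15.5 -10.5] tool mm [  2.4 -17.1   7.2]  press dir -n in tool [-0.3   -0.193  0.934]
```

Emit:
servo_tool(motion=[0, 0.002, -0.015, 0.005, 0, 0, 0.003, -0.002, 0.006, 0, 0, 0, 0, 0, 0])

```text
clock: 23.95
tcp_pos: [552.9, 141.3, 259.6]
tool_rot: [0.138, -0.022, 0.986, 0.093]
ft_force: [-0.3, 1.0, 0.3]
gripper_width: 0.1
```

```bash
python3 k.py yellow 0 5
```

```text
clk 23.95 tcp [552.9 141.3 259.6] z [ 0.267  0.188 -0.945] y [-0.068  0.982  0.177] F [-0.3  1.   0.3] q [-0.25  0.81 -0.09  2.   -1.    0.04  2.31]
contact corner [-10. -13. 173.] rel key: out 15.3 up -2.9 lat -2.8
world delta [  6.8  -3.3 -13.8] tool mm [-2.6 -6.1 14.2]  press dir -n in tool [-0.309 -0.194  0.931]
```

Emit:
servo_tool(motion=[0, 0, -0.003, 0.009, 0, 0, 0, -0.001, 0.005, 0, 0, 0, 0, 0, 0])

```text
clock: 24.25
tcp_pos: [560.1, 142.6, 247.9]
tool_rot: [0.135, -0.023, 0.986, 0.092]
ft_force: [0.1, -2.3, 3.0]
gripper_width: -0.1
```

```bash
python3 k.py yellow -1.5 5
```

```text
clk 24.25 tcp [560.1 142.6 247.9] z [ 0.262  0.189 -0.946] y [-0.071  0.982  0.176] F [ 0.1 -2.3  3. ] q [-0.24  0.83 -0.09  1.98 -1.    0.04  2.31]
contact corner [-10. -13. 173.] rel key: out 1.7 up -4.3 lat -1.2
world delta [ 1.1 -4.8 -3. ] tool mm [-0.2 -5.3  2.3]  press dir -n in tool [-0.313 -0.195  0.929]
```

Emit:
servo_tool(motion=[0, -0.0008, -0.0007, 0.0035, 0, 0, 0, 0, 0, 0])

```text
clock: 24.45
tcp_pos: [562.3, 142.7, 244.9]
tool_rot: [0.135, -0.023, 0.986, 0.092]
ft_force: [-1.7, -1.2, 5.2]
gripper_width: 0.4
```

```bash
cat > f.py <<'E'
from h import *
F=[]
for i in range(3): F.append(bot.state()['ft_force']); read_camera('side')
f=np.mean(F,0); print(f.round(1),'normal',round(-.559*f[0]+.829*f[2],1))
E
python3 k.py yellow 20 5; python3 f.py
```

```text
clk 24.45 tcp [562.3 142.7 244.9] z [ 0.262  0.188 -0.947] y [-0.071  0.982  0.176] F [-1.7 -1.2  5.2] q [-0.24  0.84 -0.09  1.97 -1.    0.04  2.32]
contact corner [-10. -13. 173.] rel key: out -2.0 up -4.3 lat -1.3
world delta [-12.9  -4.5  17.8] tool mm [  7.7  -0.4 -21.1]  press dir -n in tool [-0.314 -0.195  0.929]
[-1.9 -2.1  5.1] normal 5.2
```

Emit:
servo_tool(motion=[0, 0.004, 0, -0.012, 0, 0, 0.004, 0, -0.012, 0, 0, 0.01, 0.021, 0.005, 0, 0, 0.01, 0.021, 0.005, 0, 0, 0.01, 0.021, 0.007, 0, 0, 0.01, 0.02, 0.007, 0, 0, 0, 0, 0, 0])

```text
clock: 25.3
tcp_pos: [516.4, 229.3, 261.3]
tool_rot: [0.125, -0.024, 0.988, 0.092]
ft_force: [-1.1, 0.6, -0.2]
gripper_width: 0.2
```

```bash
python3 k.py orange 8 4
```

```text
clk 25.3 tcp [516.4 229.3 261.3] z [ 0.243  0.187 -0.952] y [-0.07   0.982  0.175] F [-1.1  0.6 -0.2] q [-0.47  0.8  -0.02  2.01 -1.    0.05  2.13]
contact corner [-10. -13. 173.] rel key: out 39.1 up 6.3 lat -3.6
world delta [  8.8  -2.5 -31.5] tool mm [-0.5 -8.6 31.7]  press dir -n in tool [-0.332 -0.194  0.923]
```

Emit:
servo_tool(motion=[0, 0.002, -0.004, 0.012, 0, 0, 0.002, -0.003, 0.01, 0, 0, 0.001, -0.001, 0.006, 0, 0, 0, 0, 0, 0])

```text
clock: 25.7
tcp_pos: [528.8, 226.6, 238.1]
tool_rot: [0.119, -0.023, 0.989, 0.088]
ft_force: [-0.1, 0.0, -0.3]
gripper_width: -0.0
```

```bash
python3 k.py orange 0 4
```

```text
clk 25.7 tcp [528.8 226.6 238.1] z [ 0.23   0.179 -0.957] y [-0.066  0.984  0.168] F [-0.1  0.  -0.3] q [-0.45  0.85 -0.03  1.98 -1.    0.04  2.14]
contact corner [-10. -13. 173.] rel key: out 13.3 up 1.4 lat -7.6
world delta [  3.1   1.5 -14.1] tool mm [ 0.4 -1.1 14.4]  press dir -n in tool [-0.345 -0.186  0.92 ]
```

Emit:
servo_tool(motion=[0, 0.002, 0, 0.007, 0, 0, 0, 0, 0.005, 0, 0, 0, 0, 0, 0])

```text
clock: 26.0
tcp_pos: [533.9, 228.1, 227.7]
tool_rot: [0.116, -0.022, 0.989, 0.086]
ft_force: [-1.3, -0.7, 3.5]
gripper_width: 0.1
```

```bash
python3 k.py orange -1.5 4
```

```text
clk 26.0 tcp [533.9 228.1 227.7] z [ 0.226  0.175 -0.958] y [-0.063  0.984  0.165] F [-1.3 -0.7  3.5] q [-0.45  0.87 -0.02  1.96 -1.    0.04  2.14]
contact corner [-10. -13. 173.] rel key: out 2.1 up -1.1 lat -6.7
world delta [-0.4  0.7 -4.6] tool mm [ 1.4 -0.1  4.4]  press dir -n in tool [-0.35  -0.182  0.919]
```

Emit:
servo_tool(motion=[0, -0.001, -0.0005, 0.003, 0, 0, 0, 0, 0, 0])

```text
clock: 26.2
tcp_pos: [535.8, 228.1, 225.2]
tool_rot: [0.116, -0.022, 0.989, 0.086]
ft_force: [-2.8, 0.0, 3.9]
gripper_width: -0.0
```

```bash
python3 k.py orange 12 4; python3 f.py
```

```text
clk 26.2 tcp [535.8 228.1 225.2] z [ 0.225  0.175 -0.958] y [-0.063  0.984  0.165] F [-2.8  0.   3.9] q [-0.45  0.88 -0.03  1.96 -1.    0.04  2.14]
contact corner [-10. -13. 173.] rel key: out -1.0 up -1.1 lat -6.7
world delta [-9.7  0.8  9.1] tool mm [  7.3   2.9 -10.8]  press dir -n in tool [-0.351 -0.182  0.919]
[-2.2 -0.3  3.3] normal 4.0
```

Emit:
servo_tool(motion=[0, -0.0006, -0.0003, 0.0017, 0, 0, 0, 0, 0, 0])

```text
clock: 26.55
tcp_pos: [536.5, 228.1, 224.3]
tool_rot: [0.116, -0.022, 0.989, 0.086]
ft_force: [-2.6, -1.0, 4.7]
gripper_width: 0.1
```

```bash
python3 k.py orange 12 4; python3 f.py
```

```text
clk 26.55 tcp [536.5 228.1 224.3] z [ 0.225  0.175 -0.959] y [-0.063  0.984  0.165] F [-2.6 -1.   4.7] q [-0.45  0.88 -0.03  1.96 -1.    0.04  2.14]
contact corner [-10. -13. 173.] rel key: out -2.1 up -1.1 lat -6.6
world delta [-10.3   0.8  10.1] tool mm [  7.7   3.1 -11.9]  press dir -n in tool [-0.351 -0.182  0.919]
[-2.6 -1.3  4.9] normal 5.5
```

Fully down (about 5.5 N). Releasing it, then the second press.

Emit:
servo_tool(motion=[0, 0.0035, 0.002, -0.008, 0, 0, 0.0035, 0.002, -0.008, 0, 0, 0, 0, 0, 0])

```text
clock: 27.0
tcp_pos: [525.2, 229.7, 239.5]
tool_rot: [0.116, -0.022, 0.989, 0.086]
ft_force: [-0.0, 0.3, -0.3]
gripper_width: -0.2
```

```bash
python3 k.py orange -1.7 3; python3 f.py
```

```text
clk 27.0 tcp [525.2 229.7 239.5] z [ 0.225  0.176 -0.958] y [-0.063  0.984  0.166] F [-0.   0.3 -0.3] q [-0.47  0.84 -0.01  1.98 -1.    0.05  2.13]
contact corner [-10. -13. 173.] rel key: out 16.8 up -1.8 lat -5.2
world delta [  9.3  -1.  -16. ] tool mm [-5.3 -4.2 17.3]  press dir -n in tool [-0.35  -0.182  0.919]
[-0.2  0.1 -0. ] normal 0.1
```

Emit:
servo_tool(motion=[0, -0.0015, -0.001, 0.007, 0, 0, -0.0015, -0.001, 0.005, 0, 0, -0.0015, -0.001, 0.004, 0, 0, 0, 0, 0, 0])

```text
clock: 27.55
tcp_pos: [535.4, 229.7, 222.8]
tool_rot: [0.114, -0.022, 0.989, 0.086]
ft_force: [-2.4, 0.3, 4.0]
gripper_width: -0.2
```

```bash
python3 k.py orange -1.7 3; python3 f.py
```

```text
clk 27.55 tcp [535.4 229.7 222.8] z [ 0.222  0.175 -0.959] y [-0.063  0.984  0.165] F [-2.4  0.3  4. ] q [-0.45  0.88 -0.03  1.96 -1.    0.04  2.14]
contact corner [-10. -13. 173.] rel key: out -2.6 up -3.3 lat -5.1
world delta [-0.3 -0.9  0.9] tool mm [ 0.1 -0.7 -1.1]  press dir -n in tool [-0.353 -0.182  0.918]
[-2.2 -0.1  4.1] normal 4.6
```

Emit:
servo_tool(motion=[0, 0.0035, 0.002, -0.008, 0, 0, 0.0035, 0.002, -0.008, 0, 0, 0, -0.0215, -0.004, 0, 0, 0, -0.0215, -0.004, 0, 0, 0, 0, 0, 0])

```text
clock: 28.2
tcp_pos: [526.8, 187.9, 243.4]
tool_rot: [0.113, -0.023, 0.99, 0.085]
ft_force: [0.8, -0.2, -0.3]
gripper_width: 0.4
```

```bash
python3 k.py green -1.7 3
```

```text
clk 28.2 tcp [526.8 187.9 243.4] z [ 0.219  0.174 -0.96 ] y [-0.065  0.984  0.163] F [ 0.8 -0.2 -0.3] q [-0.37  0.83 -0.05  2.02 -1.    0.04  2.21]
contact corner [-10. -13. 173.] rel key: out 18.9 up 1.3 lat -3.3
world delta [  7.9  -2.9 -19.5] tool mm [-3.2 -6.5 20. ]  press dir -n in tool [-0.356 -0.181  0.917]
```

Emit:
servo_tool(motion=[0, 0, -0.002, 0.007, 0, 0, -0.001, -0.001, 0.006, 0, 0, -0.001, -0.001, 0.004, 0, 0, 0, 0, 0, 0])

```text
clock: 28.6
tcp_pos: [536.2, 190.0, 228.8]
tool_rot: [0.11, -0.024, 0.99, 0.085]
ft_force: [-1.2, -2.5, 3.2]
gripper_width: 0.2
```

```bash
python3 k.py green -2 3; python3 f.py
```

```text
clk 28.6 tcp [536.2 190.  228.8] z [ 0.215  0.173 -0.961] y [-0.067  0.984  0.162] F [-1.2 -2.5  3.2] q [-0.37  0.86 -0.05  1.99 -1.    0.04  2.22]
contact corner [-10. -13. 173.] rel key: out 1.9 up 0.2 lat -1.0
world delta [-0.6 -4.9 -5. ] tool mm [ 1.8 -5.6  3.8]  press dir -n in tool [-0.36  -0.182  0.915]
[-0.8 -1.7  3. ] normal 2.9
```

Emit:
servo_tool(motion=[0, -0.0012, -0.0007, 0.0037, 0, 0, 0, 0, 0, 0])

```text
clock: 28.95
tcp_pos: [538.1, 190.0, 226.3]
tool_rot: [0.11, -0.024, 0.99, 0.085]
ft_force: [-1.1, -2.2, 4.0]
gripper_width: 0.0
```

```bash
python3 k.py green 20 3; python3 f.py
```

```text
clk 28.95 tcp [538.1 190.  226.3] z [ 0.214  0.173 -0.961] y [-0.067  0.984  0.162] F [-1.1 -2.2  4. ] q [-0.37  0.87 -0.05  1.98 -1.    0.04  2.22]
contact corner [-10. -13. 173.] rel key: out -1.2 up 0.2 lat -1.0
world delta [-14.6  -4.7  15.8] tool mm [ 10.8  -1.1 -19.1]  press dir -n in tool [-0.36  -0.182  0.915]
[-1.9 -1.7  4.1] normal 4.4
```

Emit:
servo_tool(motion=[0, 0.0035, 0.002, -0.008, 0, 0, 0.01, 0, -0.015, 0, 0, 0.01, 0, -0.03, 0, 0, 0.01, 0, -0.03, 0, 0, 0.01, 0, -0.03, 0, 0, 0, 0, 0, 0])

```text
clock: 29.7
tcp_pos: [467.8, 173.2, 329.8]
tool_rot: [0.108, -0.026, 0.99, 0.088]
ft_force: [0.6, 0.2, -0.6]
gripper_width: 0.1
```

```bash
python3 - <<'E'
from h import *
a=read_camera('side');w=read_camera('wrist');print(bot.state()['clock'],bot.state()['tcp_pos'])
x=cv2.resize(a[140:280,240:380],None,fx=2.85,fy=2.85,interpolation=cv2.INTER_CUBIC)
y=w[:399,:400]; save(np.hstack([x[:399],y]),'fin.png')
E
```

```text
29.8 [469.20837216 173.79027962 327.79539234]
```

View pics/fin.png

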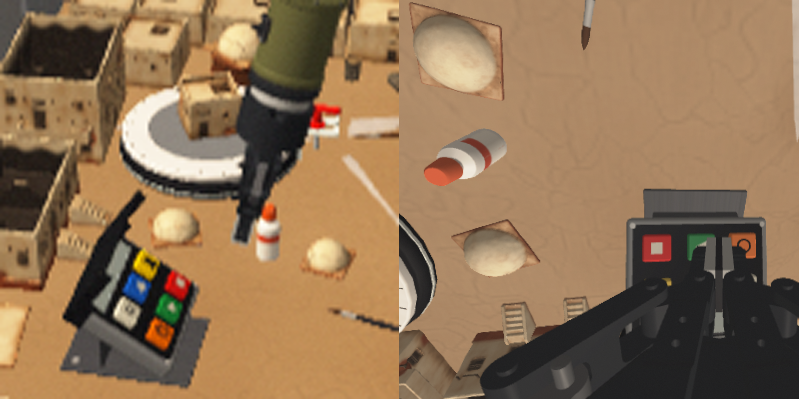

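All keys are up, the pin hangs in the bracket at side crop (325,120), and everything else is standing. The arm is clear of everything, so I'm handing in.

```bash
python3 -c "
from bench import workorder; print(workorder.sign_off())"
```

```text
the job is handed in; nothing more can be done
None
```

The pin is parked in the bracket notch and the keys were pressed in the order asked. I signed the job off at about 30 s on the robot clock (limit 61 s); it reported no verdict.

- **Pin:** I drew it out of the bore and hung it by its collar in the notch. The first lowering caught the shank on a prong at 12.5 N, so I lifted, re-aligned and seated it at about 2 N. The nearer views after release showed it hanging there upright.
- **Keys:** The tall house stands on the platter, so the preset was yellow. The order was white, yellow, orange, orange, green. Normal forces at the end of each press were about 4.9, 5.2, 5.5, 4.6 and 4.4 N, which by the spring figures is roughly 6 to 8 mm of travel. Key travel is inferred from these forces; I did not read the display. After the first orange press the force fell back to zero before the second.
- **Glare hood:** It left no room for a vertical gripper over the upper row. I got a tilt of 13–17° by pushing the arm to its upward reach limit. Joints 5 and 6, and for a moment joint 4, were therefore held right at their range ends. None read past them at the printed precision.
- **Disagreements:** The tips touched the keys about 5 mm earlier than the model predicted, so I pressed by force instead. The camera views differed by about 2 mm.
- **Last look:** The side view showed all keys up, the pin in the bracket, the bystanders it covered standing, and the gripper clear. I viewed 14 pictures, past the 10 budgeted plus the one or two extra allowed.

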